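# Shake beads over the drying tray

## Task

Take the bead shaker out of its leaning cradle and shake its eight wooden beads out over the drying tray, spread so that each of the three bays gets at least two beads and none is left outside the bays or piled more than two high. Then put the empty shaker back in its cradle as you found it, mouth upward. Do not touch the beads with the fingers, and leave the squeeze bottle, the thread cone and the glass standing where they are.

Things in the scene. Friction and masses are not known exactly. Their poses are not given: they have to be found in the camera images.
- shaker: Square aluminium tube, 200 long, 37 x 37 mm outside, 30 x 30 inside, 0.1 to 0.2 kg, a dark pad at mid-length of each side; one end closed, the other open, a 12 mm slot along its top. Starts in the cradle with all eight beads inside, leaning 30 degrees, mouth up. Origin: centre of the tube. x along it to the mouth, z out of the slotted top, y across the plain sides.
- shaker_mouth (a point): centre of the shaker's open mouth, 100 mm along the shaker's +x from its origin
- cradle: Wooden cradle fixed to the table, base 215 x 85 x 10 mm. Two saddles (flared cheeks, 4 to 7 mm play each side, tops 3 mm above the tube's axis) carry the tube 104 to 54 mm below its centre, where a stop (10 mm above the axis) holds the closed end, and 45 to 75 mm above; between them is finger room. Origin on the table under the resting tube's centre; z up, x level, toward the mouth.
- cradle_seat (a point): where the shaker's origin lies when home: 85 mm above the cradle's origin; there the shaker's x axis is the cradle's x axis raised by 30 degrees and their y axes agree
- tray: White plastic drying tray fixed to the table, 150 (x) x 270 (y) x 35 mm high, walls and floor 4 mm, split by two 30 mm high walls into three equal open bays side by side along its y (each about 142 x 85 mm inside, centres at y = -89, 0 and +89 mm). Origin at the centre of its underside, z up.
- bottle: soft squeeze bottle with spout, 67 mm wide, 193 mm tall, standing loose; bystander; origin at the centre of its foot
- thread: cone of pale binding thread, 60 mm wide, 82 mm tall, standing loose; bystander; origin at the centre of its foot
- glass: clear drinking glass, 81 mm wide, 93 mm tall, standing loose; bystander; origin at the centre of its foot
- bead_0: one of eight wooden cube beads, 20 mm wide, rounded edges, about 12 g; origin at its centre. They lie in the shaker in single file, stay put while it is near level, begin to slide out when the mouth is lowered 20 to 35 degrees below level and stop when it is levelled again, so short dips let out one to three at a time; held down longer, all spill within a second or two..
- bead_1: one of eight wooden cube beads, 20 mm wide, rounded edges, about 12 g; origin at its centre. They lie in the shaker in single file, stay put while it is near level, begin to slide out when the mouth is lowered 20 to 35 degrees below level and stop when it is levelled again, so short dips let out one to three at a time; held down longer, all spill within a second or two..
- bead_2: one of eight wooden cube beads, 20 mm wide, rounded edges, about 12 g; origin at its centre. They lie in the shaker in single file, stay put while it is near level, begin to slide out when the mouth is lowered 20 to 35 degrees below level and stop when it is levelled again, so short dips let out one to three at a time; held down longer, all spill within a second or two..
- bead_3: one of eight wooden cube beads, 20 mm wide, rounded edges, about 12 g; origin at its centre. They lie in the shaker in single file, stay put while it is near level, begin to slide out when the mouth is lowered 20 to 35 degrees below level and stop when it is levelled again, so short dips let out one to three at a time; held down longer, all spill within a second or two..
- bead_4: one of eight wooden cube beads, 20 mm wide, rounded edges, about 12 g; origin at its centre. They lie in the shaker in single file, stay put while it is near level, begin to slide out when the mouth is lowered 20 to 35 degrees below level and stop when it is levelled again, so short dips let out one to three at a time; held down longer, all spill within a second or two..
- bead_5: one of eight wooden cube beads, 20 mm wide, rounded edges, about 12 g; origin at its centre. They lie in the shaker in single file, stay put while it is near level, begin to slide out when the mouth is lowered 20 to 35 degrees below level and stop when it is levelled again, so short dips let out one to three at a time; held down longer, all spill within a second or two..
- bead_6: one of eight wooden cube beads, 20 mm wide, rounded edges, about 12 g; origin at its centre. They lie in the shaker in single file, stay put while it is near level, begin to slide out when the mouth is lowered 20 to 35 degrees below level and stop when it is levelled again, so short dips let out one to three at a time; held down longer, all spill within a second or two..
- bead_7: one of eight wooden cube beads, 20 mm wide, rounded edges, about 12 g; origin at its centre. They lie in the shaker in single file, stay put while it is near level, begin to slide out when the mouth is lowered 20 to 35 degrees below level and stop when it is levelled again, so short dips let out one to three at a time; held down longer, all spill within a second or two..

How it is judged:
On the way, in this order (a step that is already met when the one before it is completed fails the run):
1. the shaker is lifted clear of the cradle with all the beads still in it (distance between shaker and cradle_seat above 0.06 m and distance between each of bead_0, bead_1, bead_2, bead_3, bead_4, bead_5, bead_6, bead_7 and shaker below 0.11 m), for 0.2 s.
2. all eight beads lie in the tray's bays, at least two in each bay, while the shaker is still off its cradle (x of bead_0 in the frame of tray between -0.074 and 0.074 m and y of bead_0 in the frame of tray between -0.134 and 0.134 m and z of each of bead_0, bead_1, bead_2, bead_3, bead_4, bead_5, bead_6, bead_7 in the frame of tray below 0.04 m and x of bead_1 in the frame of tray between -0.074 and 0.074 m and y of bead_1 in the frame of tray between -0.134 and 0.134 m and x of bead_2 in the frame of tray between -0.074 and 0.074 m and y of bead_2 in the frame of tray between -0.134 and 0.134 m and x of bead_3 in the frame of tray between -0.074 and 0.074 m and y of bead_3 in the frame of tray between -0.134 and 0.134 m and x of bead_4 in the frame of tray between -0.074 and 0.074 m and y of bead_4 in the frame of tray between -0.134 and 0.134 m and x of bead_5 in the frame of tray between -0.074 and 0.074 m and y of bead_5 in the frame of tray between -0.134 and 0.134 m and x of bead_6 in the frame of tray between -0.074 and 0.074 m and y of bead_6 in the frame of tray between -0.134 and 0.134 m and x of bead_7 in the frame of tray between -0.074 and 0.074 m and y of bead_7 in the frame of tray between -0.134 and 0.134 m and ((y of bead_1 in the frame of tray below -0.044 m and y of bead_0 in the frame of tray below -0.044 m) or (y of bead_2 in the frame of tray below -0.044 m and (y of bead_0 in the frame of tray below -0.044 m or y of bead_1 in the frame of tray below -0.044 m)) or (y of bead_3 in the frame of tray below -0.044 m and (y of bead_0 in the frame of tray below -0.044 m or y of bead_1 in the frame of tray below -0.044 m or y of bead_2 in the frame of tray below -0.044 m)) or (y of bead_4 in the frame of tray below -0.044 m and (y of bead_0 in the frame of tray below -0.044 m or y of bead_1 in the frame of tray below -0.044 m or y of bead_2 in the frame of tray below -0.044 m or y of bead_3 in the frame of tray below -0.044 m)) or (y of bead_5 in the frame of tray below -0.044 m and (y of bead_0 in the frame of tray below -0.044 m or y of bead_1 in the frame of tray below -0.044 m or y of bead_2 in the frame of tray below -0.044 m or y of bead_3 in the frame of tray below -0.044 m or y of bead_4 in the frame of tray below -0.044 m)) or (y of bead_6 in the frame of tray below -0.044 m and (y of bead_0 in the frame of tray below -0.044 m or y of bead_1 in the frame of tray below -0.044 m or y of bead_2 in the frame of tray below -0.044 m or y of bead_3 in the frame of tray below -0.044 m or y of bead_4 in the frame of tray below -0.044 m or y of bead_5 in the frame of tray below -0.044 m)) or (y of bead_7 in the frame of tray below -0.044 m and (y of bead_0 in the frame of tray below -0.044 m or y of bead_1 in the frame of tray below -0.044 m or y of bead_2 in the frame of tray below -0.044 m or y of bead_3 in the frame of tray below -0.044 m or y of bead_4 in the frame of tray below -0.044 m or y of bead_5 in the frame of tray below -0.044 m or y of bead_6 in the frame of tray below -0.044 m))) and ((y of bead_1 in the frame of tray between -0.044 and 0.044 m and y of bead_0 in the frame of tray between -0.044 and 0.044 m) or (y of bead_2 in the frame of tray between -0.044 and 0.044 m and (y of bead_0 in the frame of tray between -0.044 and 0.044 m or y of bead_1 in the frame of tray between -0.044 and 0.044 m)) or (y of bead_3 in the frame of tray between -0.044 and 0.044 m and (y of bead_0 in the frame of tray between -0.044 and 0.044 m or y of bead_1 in the frame of tray between -0.044 and 0.044 m or y of bead_2 in the frame of tray between -0.044 and 0.044 m)) or (y of bead_4 in the frame of tray between -0.044 and 0.044 m and (y of bead_0 in the frame of tray between -0.044 and 0.044 m or y of bead_1 in the frame of tray between -0.044 and 0.044 m or y of bead_2 in the frame of tray between -0.044 and 0.044 m or y of bead_3 in the frame of tray between -0.044 and 0.044 m)) or (y of bead_5 in the frame of tray between -0.044 and 0.044 m and (y of bead_0 in the frame of tray between -0.044 and 0.044 m or y of bead_1 in the frame of tray between -0.044 and 0.044 m or y of bead_2 in the frame of tray between -0.044 and 0.044 m or y of bead_3 in the frame of tray between -0.044 and 0.044 m or y of bead_4 in the frame of tray between -0.044 and 0.044 m)) or (y of bead_6 in the frame of tray between -0.044 and 0.044 m and (y of bead_0 in the frame of tray between -0.044 and 0.044 m or y of bead_1 in the frame of tray between -0.044 and 0.044 m or y of bead_2 in the frame of tray between -0.044 and 0.044 m or y of bead_3 in the frame of tray between -0.044 and 0.044 m or y of bead_4 in the frame of tray between -0.044 and 0.044 m or y of bead_5 in the frame of tray between -0.044 and 0.044 m)) or (y of bead_7 in the frame of tray between -0.044 and 0.044 m and (y of bead_0 in the frame of tray between -0.044 and 0.044 m or y of bead_1 in the frame of tray between -0.044 and 0.044 m or y of bead_2 in the frame of tray between -0.044 and 0.044 m or y of bead_3 in the frame of tray between -0.044 and 0.044 m or y of bead_4 in the frame of tray between -0.044 and 0.044 m or y of bead_5 in the frame of tray between -0.044 and 0.044 m or y of bead_6 in the frame of tray between -0.044 and 0.044 m))) and ((y of bead_1 in the frame of tray above 0.044 m and y of bead_0 in the frame of tray above 0.044 m) or (y of bead_2 in the frame of tray above 0.044 m and (y of bead_0 in the frame of tray above 0.044 m or y of bead_1 in the frame of tray above 0.044 m)) or (y of bead_3 in the frame of tray above 0.044 m and (y of bead_0 in the frame of tray above 0.044 m or y of bead_1 in the frame of tray above 0.044 m or y of bead_2 in the frame of tray above 0.044 m)) or (y of bead_4 in the frame of tray above 0.044 m and (y of bead_0 in the frame of tray above 0.044 m or y of bead_1 in the frame of tray above 0.044 m or y of bead_2 in the frame of tray above 0.044 m or y of bead_3 in the frame of tray above 0.044 m)) or (y of bead_5 in the frame of tray above 0.044 m and (y of bead_0 in the frame of tray above 0.044 m or y of bead_1 in the frame of tray above 0.044 m or y of bead_2 in the frame of tray above 0.044 m or y of bead_3 in the frame of tray above 0.044 m or y of bead_4 in the frame of tray above 0.044 m)) or (y of bead_6 in the frame of tray above 0.044 m and (y of bead_0 in the frame of tray above 0.044 m or y of bead_1 in the frame of tray above 0.044 m or y of bead_2 in the frame of tray above 0.044 m or y of bead_3 in the frame of tray above 0.044 m or y of bead_4 in the frame of tray above 0.044 m or y of bead_5 in the frame of tray above 0.044 m)) or (y of bead_7 in the frame of tray above 0.044 m and (y of bead_0 in the frame of tray above 0.044 m or y of bead_1 in the frame of tray above 0.044 m or y of bead_2 in the frame of tray above 0.044 m or y of bead_3 in the frame of tray above 0.044 m or y of bead_4 in the frame of tray above 0.044 m or y of bead_5 in the frame of tray above 0.044 m or y of bead_6 in the frame of tray above 0.044 m))) and distance between shaker and cradle_seat above 0.06 m), for 0.2 s.
At the end, for the whole second after the job is handed in: All eight beads lie at rest in the tray's bays (not on a wall, piled at most two high: centres under 40 mm), at least two in each of the three; the shaker rests in its cradle, centre within 15 mm of its seat, leaning 30 degrees (within 5), mouth upward, slot on top, released (x of bead_0 in the frame of tray between -0.074 and 0.074 m and y of bead_0 in the frame of tray between -0.134 and 0.134 m and z of each of bead_0, bead_1, bead_2, bead_3, bead_4, bead_5, bead_6, bead_7 in the frame of tray below 0.04 m and x of bead_1 in the frame of tray between -0.074 and 0.074 m and y of bead_1 in the frame of tray between -0.134 and 0.134 m and x of bead_2 in the frame of tray between -0.074 and 0.074 m and y of bead_2 in the frame of tray between -0.134 and 0.134 m and x of bead_3 in the frame of tray between -0.074 and 0.074 m and y of bead_3 in the frame of tray between -0.134 and 0.134 m and x of bead_4 in the frame of tray between -0.074 and 0.074 m and y of bead_4 in the frame of tray between -0.134 and 0.134 m and x of bead_5 in the frame of tray between -0.074 and 0.074 m and y of bead_5 in the frame of tray between -0.134 and 0.134 m and x of bead_6 in the frame of tray between -0.074 and 0.074 m and y of bead_6 in the frame of tray between -0.134 and 0.134 m and x of bead_7 in the frame of tray between -0.074 and 0.074 m and y of bead_7 in the frame of tray between -0.134 and 0.134 m and ((y of bead_1 in the frame of tray below -0.044 m and y of bead_0 in the frame of tray below -0.044 m) or (y of bead_2 in the frame of tray below -0.044 m and (y of bead_0 in the frame of tray below -0.044 m or y of bead_1 in the frame of tray below -0.044 m)) or (y of bead_3 in the frame of tray below -0.044 m and (y of bead_0 in the frame of tray below -0.044 m or y of bead_1 in the frame of tray below -0.044 m or y of bead_2 in the frame of tray below -0.044 m)) or (y of bead_4 in the frame of tray below -0.044 m and (y of bead_0 in the frame of tray below -0.044 m or y of bead_1 in the frame of tray below -0.044 m or y of bead_2 in the frame of tray below -0.044 m or y of bead_3 in the frame of tray below -0.044 m)) or (y of bead_5 in the frame of tray below -0.044 m and (y of bead_0 in the frame of tray below -0.044 m or y of bead_1 in the frame of tray below -0.044 m or y of bead_2 in the frame of tray below -0.044 m or y of bead_3 in the frame of tray below -0.044 m or y of bead_4 in the frame of tray below -0.044 m)) or (y of bead_6 in the frame of tray below -0.044 m and (y of bead_0 in the frame of tray below -0.044 m or y of bead_1 in the frame of tray below -0.044 m or y of bead_2 in the frame of tray below -0.044 m or y of bead_3 in the frame of tray below -0.044 m or y of bead_4 in the frame of tray below -0.044 m or y of bead_5 in the frame of tray below -0.044 m)) or (y of bead_7 in the frame of tray below -0.044 m and (y of bead_0 in the frame of tray below -0.044 m or y of bead_1 in the frame of tray below -0.044 m or y of bead_2 in the frame of tray below -0.044 m or y of bead_3 in the frame of tray below -0.044 m or y of bead_4 in the frame of tray below -0.044 m or y of bead_5 in the frame of tray below -0.044 m or y of bead_6 in the frame of tray below -0.044 m))) and ((y of bead_1 in the frame of tray between -0.044 and 0.044 m and y of bead_0 in the frame of tray between -0.044 and 0.044 m) or (y of bead_2 in the frame of tray between -0.044 and 0.044 m and (y of bead_0 in the frame of tray between -0.044 and 0.044 m or y of bead_1 in the frame of tray between -0.044 and 0.044 m)) or (y of bead_3 in the frame of tray between -0.044 and 0.044 m and (y of bead_0 in the frame of tray between -0.044 and 0.044 m or y of bead_1 in the frame of tray between -0.044 and 0.044 m or y of bead_2 in the frame of tray between -0.044 and 0.044 m)) or (y of bead_4 in the frame of tray between -0.044 and 0.044 m and (y of bead_0 in the frame of tray between -0.044 and 0.044 m or y of bead_1 in the frame of tray between -0.044 and 0.044 m or y of bead_2 in the frame of tray between -0.044 and 0.044 m or y of bead_3 in the frame of tray between -0.044 and 0.044 m)) or (y of bead_5 in the frame of tray between -0.044 and 0.044 m and (y of bead_0 in the frame of tray between -0.044 and 0.044 m or y of bead_1 in the frame of tray between -0.044 and 0.044 m or y of bead_2 in the frame of tray between -0.044 and 0.044 m or y of bead_3 in the frame of tray between -0.044 and 0.044 m or y of bead_4 in the frame of tray between -0.044 and 0.044 m)) or (y of bead_6 in the frame of tray between -0.044 and 0.044 m and (y of bead_0 in the frame of tray between -0.044 and 0.044 m or y of bead_1 in the frame of tray between -0.044 and 0.044 m or y of bead_2 in the frame of tray between -0.044 and 0.044 m or y of bead_3 in the frame of tray between -0.044 and 0.044 m or y of bead_4 in the frame of tray between -0.044 and 0.044 m or y of bead_5 in the frame of tray between -0.044 and 0.044 m)) or (y of bead_7 in the frame of tray between -0.044 and 0.044 m and (y of bead_0 in the frame of tray between -0.044 and 0.044 m or y of bead_1 in the frame of tray between -0.044 and 0.044 m or y of bead_2 in the frame of tray between -0.044 and 0.044 m or y of bead_3 in the frame of tray between -0.044 and 0.044 m or y of bead_4 in the frame of tray between -0.044 and 0.044 m or y of bead_5 in the frame of tray between -0.044 and 0.044 m or y of bead_6 in the frame of tray between -0.044 and 0.044 m))) and ((y of bead_1 in the frame of tray above 0.044 m and y of bead_0 in the frame of tray above 0.044 m) or (y of bead_2 in the frame of tray above 0.044 m and (y of bead_0 in the frame of tray above 0.044 m or y of bead_1 in the frame of tray above 0.044 m)) or (y of bead_3 in the frame of tray above 0.044 m and (y of bead_0 in the frame of tray above 0.044 m or y of bead_1 in the frame of tray above 0.044 m or y of bead_2 in the frame of tray above 0.044 m)) or (y of bead_4 in the frame of tray above 0.044 m and (y of bead_0 in the frame of tray above 0.044 m or y of bead_1 in the frame of tray above 0.044 m or y of bead_2 in the frame of tray above 0.044 m or y of bead_3 in the frame of tray above 0.044 m)) or (y of bead_5 in the frame of tray above 0.044 m and (y of bead_0 in the frame of tray above 0.044 m or y of bead_1 in the frame of tray above 0.044 m or y of bead_2 in the frame of tray above 0.044 m or y of bead_3 in the frame of tray above 0.044 m or y of bead_4 in the frame of tray above 0.044 m)) or (y of bead_6 in the frame of tray above 0.044 m and (y of bead_0 in the frame of tray above 0.044 m or y of bead_1 in the frame of tray above 0.044 m or y of bead_2 in the frame of tray above 0.044 m or y of bead_3 in the frame of tray above 0.044 m or y of bead_4 in the frame of tray above 0.044 m or y of bead_5 in the frame of tray above 0.044 m)) or (y of bead_7 in the frame of tray above 0.044 m and (y of bead_0 in the frame of tray above 0.044 m or y of bead_1 in the frame of tray above 0.044 m or y of bead_2 in the frame of tray above 0.044 m or y of bead_3 in the frame of tray above 0.044 m or y of bead_4 in the frame of tray above 0.044 m or y of bead_5 in the frame of tray above 0.044 m or y of bead_6 in the frame of tray above 0.044 m))) and linear speed of each of bead_0, bead_1, bead_2, bead_3, bead_4, bead_5, bead_6, bead_7 below 0.03 m/s and distance between shaker and cradle_seat below 0.015 m and angle between the x axis of shaker and the x axis of cradle, either way round between 0.44 and 0.6 rad and x of shaker_mouth in the frame of cradle above 0.07 m and z of shaker_mouth in the frame of cradle above 0.12 m and angle between shaker's own z axis and vertical below 0.65 rad and linear speed of shaker below 0.02 m/s); the robot touches nothing.
It fails at once if squeeze bottle moved more than 30 mm or tipped over (distance of bottle from where it was at the start of the episode above 0.03 m or angle between bottle's own z axis and vertical above 0.35 rad).
It fails at once if thread cone moved more than 30 mm or tipped over (distance of thread from where it was at the start of the episode above 0.03 m or angle between thread's own z axis and vertical above 0.35 rad).
It fails at once if glass moved more than 30 mm or tipped over (distance of glass from where it was at the start of the episode above 0.03 m or angle between glass's own z axis and vertical above 0.35 rad).
It fails at once if a bead is touched with the fingers (contact force between the fingers and bead_0 above 0.3 N or contact force between the fingers and bead_1 above 0.3 N or contact force between the fingers and bead_2 above 0.3 N or contact force between the fingers and bead_3 above 0.3 N or contact force between the fingers and bead_4 above 0.3 N or contact force between the fingers and bead_5 above 0.3 N or contact force between the fingers and bead_6 above 0.3 N or contact force between the fingers and bead_7 above 0.3 N).
It also fails if it takes over 72 s, if anything falls off the work surface, if the arm or the gripper's body presses on something with over 40 N, if the wrist force passes 120 N, or if a joint passes its speed limit or range.

## Robot

A 6-joint arm with a two-finger parallel gripper is mounted at the origin on a cart in front of the work surface, level with it; the furniture and walls round the work are solid. World frame = base frame: x ahead of the robot, y to its left, z up, the work surface at z = 0. Lengths are in m, angles in rad, forces in N, time in s.
With the tool pointing down it reaches from about 0.325 to 0.85 m from the base axis. Payload 15.5 kg.
Tool frame: the origin (TCP) lies between the finger pads; the fingertips stand 22 mm ahead of it and the grasp point (between the pads) lies 3 mm ahead of it (robot.finger_overhang is the distance from the TCP to the fingertips, in m); z points along the fingers, y is the line along which they close (so a half turn about z gives the same grasp; the last joint's range is limited). The gripper opens to 91 mm and grips with 3 to 60 N. Pads are 32 mm wide; open, the fingers measure 118 mm over their backs; the gripper's body (76 mm by 178 mm) begins 60 mm behind the grasp point.
Start: joints at [1.177, 0.494, 1.345, -0, 1.302, -0.096], TCP at [0.184, 0.597, 0.21] pointing down, gripper open.
Joint ranges: [-2.91, 2.91], [-0.82, 2.16], [0.22, 2.67], [-1.22, 4.37], [0.12, 2.79], [-3.08, 3.08]. Speed limits (rad/s): [1.89, 1.89, 2.57, 3.01, 3.01, 3.01].

## Interface

Orientations are given as a rotation vector (axis times angle).
In Python, from cell import robot gives the robot as it stands.
- The arm moves only by the tool send_rows, never from a script. Its argument "moves" is a list of rows, each an object of numbers: "tx", "ty", "tz": the shift along the tool's x, y, z in mm; "rx", "ry", "rz": the turn, a rotation vector about the tool's x, y, z in degrees; "grip": the opening, from 0 (shut) to 1 (fully open). In form: [{"tx": .., "ty": .., "tz": .., "rx": .., "ry": .., "rz": .., "grip": ..}, ...]. A call has 1 to 20 rows; each row shifts and turns the commanded pose from where the row before left it, along the tool's axes as they then stand; what a row does not reach is not made up. A row lasts 1/8 s, in which the tool goes at most 62.5 mm and 10.7 degrees, less where a joint would pass 70% of its speed; a pose out of reach is approached as far as the arm can. A call with a gripper value outside its range is refused whole. The fingers move at their own pace and stop on an object; "squeeze" is the grip in N (left out, the last holds). Time passes only in rows, so rows that do not move let the fingers close. It gives the time, the measured TCP pose, the force, the opening and the grip force at its end, in the units of the state.
- robot.read_state(): the state, without advancing time (a new reading comes with each control period).
- robot.get_image(name): name is "scene" or "top" or "wrist"; returns (picture, depth): 384x512x3 uint8, blue, green, red; 384x512 float32, m along the optical axis (not along the pixel's ray), 0 where there is no reading.
- robot.camera_params(name): a dict with "fx", "fy", "cx", "cy" (pixels), "R" (3x3) and "t" (3): a world point X has camera coordinates R X + t. Camera axes: x right, y down, z forward; pixel columns grow to the right and rows downward; lengths in m; the calibration is good to about 2 mm. A picture is of the moment at which its call begins: read the wrist's pose just before it. camera_params takes no time and is no camera call; for the wrist camera it gives the pose at the moment of the call.
- robot.job_done(): hands the job in; it is judged then, once.
Trained networks look in the newest picture that a camera, given by its name, has taken for a name from the list of things; names that differ only in an ending like _2 or _b are one class to them, and where a whole thing is asked for, a point or a joint stands for the part that bears it (a point fixed in the world has none). Each returns a list of dicts, best first, with "confidence" (0 to 1); they miss things now and then, are a little off and sometimes report something else, mostly with a low value. They report only what shows in the picture. A call takes as long as a camera call.
- robot.masks_of(target, camera): "region" (384x512 bool, what is visible of it).
- robot.tip_of(target, camera): "at" ([x, y, z] in m, in world coordinates, good to about 4 mm: a listed point, or the origin of a listed thing).
The state is a dict: "time": time; "joint_pos": joint angles; "qd": joint speeds; "joint_efforts": joint torques, N m; "ee_pos": TCP position; "ee_rot": TCP orientation; "contact_force": force on the tool from outside, world axes, zero at the start; "moment": the same for the moment, N m; "grip_width": finger opening in m; "finger_force": force on a finger pad.
Only numpy, scipy, OpenCV 4.12 (cv2) and the standard library are available. Lean on these libraries where they do the work, as an engineer would, in place of code of your own. Each camera call takes 0.05 s, during which the arm holds its last target. There are 200 camera calls.

## Working session

There is one attempt and no reset: what is moved stays moved. The work goes in short steps, Python scripts to look and compute and a tool call to move; the robot and the scene stay as the last step left them, time stands still between calls to the robot, and variables do not carry over. Pictures are saved under pics/ and viewed, at most 10 in all, crops included, and the job is handed in when it is done.

Besides the shell and the picture viewer there is one more tool, called after ">>>" by a JSON object that holds its "method" and its "body", one argument or row to a line. send_rows: Moves the arm, as the interface text tells. Its arguments: {"type":"object","properties":{"moves":{"type":"array","items":{"type":"object","properties":{"tx":{"type":"number"},"ty":{"type":"number"},"tz":{"type":"number"},"rx":{"type":"number"},"ry":{"type":"number"},"rz":{"type":"number"},"grip":{"type":"number"}}}},"squeeze":{"type":"number"}},"required":["moves"]}

```bash
mkdir -p pics; ls
python3 - <<'E'
from cell import robot
import cv2, numpy as np
s=robot.read_state(); print(s['time'],s['ee_pos'],s['ee_rot'],s['grip_width'])
ims=[]
for c in ['scene','top']:
    im,d=robot.get_image(c); ims.append(im); np.save(f'{c}_d.npy',d)
    p=robot.camera_params(c); print(c,p['fx'],p['cx'],p['cy'],np.round(-p['R'].T@p['t'],3),np.round(p['R'][2],2))
    for n in ['shaker','shaker_mouth','cradle','cradle_seat','tray','bottle','thread','glass']:
        try: print(n,[(np.round(x['at'],4).tolist(),round(x['confidence'],2)) for x in robot.tip_of(n,c)[:2]])
        except Exception as e: print(n,e)
cv2.imwrite('pics/a.png',cv2.resize(np.vstack(ims),(800,1200))[:, :] if 0 else np.hstack(ims)[:, :1024][:, ::1])
cv2.imwrite('pics/scene.png',ims[0]);cv2.imwrite('pics/top.png',ims[1])
E
```

```text
pics
0.0 [0.18382571 0.59695763 0.20933967] [-4.67611689e-01 -3.10627763e+00  1.86092165e-03] 0.0914135158366258
scene 356.72749283932546 258.39052800331496 191.3237829371661 [0.057 0.256 0.666] [ 0.66 -0.36 -0.66]
shaker [([0.54, 0.1846, 0.0893], 0.7), ([0.5825, 0.1645, 0.1105], 0.61)]
shaker_mouth [([0.6169, 0.1526, 0.1323], 0.73), ([0.5369, 0.1882, 0.0823], 0.63)]
cradle [([0.5427, 0.1886, -0.0031], 0.88), ([0.5361, -0.0108, -0.0054], 0.58)]
cradle_seat [([0.5378, 0.184, 0.0848], 0.84), ([0.5292, -0.2179, 0.0024], 0.68)]
tray [([0.5284, -0.2185, 0.0013], 0.79)]
bottle [([0.7443, -0.0604, -0.0042], 0.7)]
thread [([0.7191, 0.0692, -0.0003], 0.86)]
glass [([0.5344, -0.0115, -0.0021], 0.98)]
top 482.85414782442035 256.52066862791486 199.6582807585076 [ 0.407 -0.029  1.357] [ 0.15  0.01 -0.99]
shaker [([0.5885, 0.1687, 0.1085], 0.74)]
shaker_mouth [([0.6192, 0.154, 0.1377], 0.88)]
cradle [([0.5381, 0.1873, -0.0024], 0.84), ([0.5031, 0.2002, 0.0565], 0.22)]
cradle_seat [([0.5377, 0.1827, 0.0821], 0.78)]
tray [([0.5305, -0.2152, -0.0031], 0.74), ([0.5409, 0.1839, 0.0849], 0.57)]
bottle [([0.7421, -0.0638, -0.0013], 0.79)]
thread [([0.7209, 0.0616, 0.0018], 0.89)]
glass [([0.5364, -0.0169, 0.0056], 0.67), ([0.587, 0.1681, 0.1075], 0.26)]
```

View pics/scene.png

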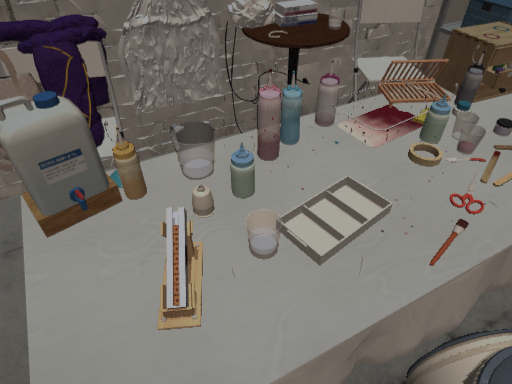

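View pics/top.png

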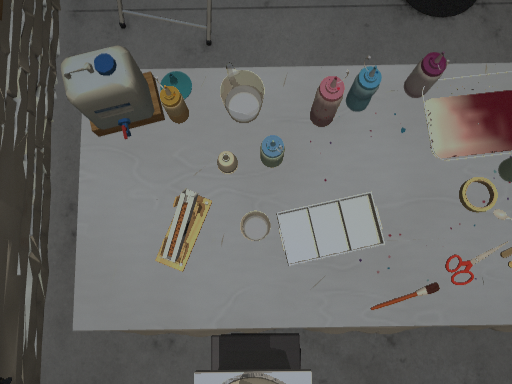

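The scene picture shows the shaker in its cradle (about 178,260), the glass at (263,232), the tray at (335,215), the thread at (203,200) and the bottle at (243,172). The top view agrees: cradle (184,230), glass (256,226), tray (330,228). The network poses from both views match to within about 5 mm. Next I'll refine the yaws from depth.

```bash
cat > h.py <<'E'
import numpy as np, cv2
from cell import robot
def pts(c,d,region):
    p=robot.camera_params(c); v,u=np.nonzero(region&(d>0)); z=d[v,u]
    P=np.c_[(u-p['cx'])/p['fx']*z,(v-p['cy'])/p['fy']*z,z]
    return (P-p['t'])@p['R']
def rect(P):
    r=cv2.minAreaRect((P[:,:2]*1000).astype(np.float32)); b=cv2.boxPoints(r); return np.round(r[0],1),np.round(r[1],1),round(r[2],1)
E
python3 - <<'E'
from h import *
for c in ['top','scene']:
    im,d=robot.get_image(c); print(c)
    for n in ['tray','cradle','shaker','glass','bottle','thread']:
        m=robot.masks_of(n,c)
        if not m: print(n,'none'); continue
        P=pts(c,d,m[0]['region']); z=P[:,2]; print(n,round(m[0]['confidence'],2),len(P),'z pct',np.round(np.percentile(z,[1,10,50,90,99]),3), 'xy', np.round(np.percentile(P[:,:2],[3,97],axis=0),3).tolist())
        if n=='tray':
            print(' rim',rect(P[z>.025]),' all',rect(P[(z>-.005)&(z<.04)]))
        if n=='cradle': print(' base',rect(P[(z>.003)&(z<.016)]))
        if n=='shaker':
            # top-face points: direction by SVD of the upper envelope
            Q=P[(z>.04)&(z<.19)]; m0=Q.mean(0); U,S,V=np.linalg.svd(Q-m0,full_matrices=False); v=V[0]*np.sign(V[0][0])
            t=(Q-m0)@v; print(' ctr',m0,'dir',v,'yaw',np.degrees(np.arctan2(v[1],v[0])),'pitch',np.degrees(np.arcsin(v[2])),'t',np.percentile(t,[1,99]),'S',S/np.sqrt(len(Q)))
            s=np.percentile(t,[2,98]); print(' ends',m0+v*s[0],m0+v*s[1])
E
```

```text
top
tray 0.81 5579 z pct [-0.002  0.001  0.005  0.031  0.038] xy [[0.452, -0.352], [0.614, -0.091]]
 rim (array([ 531.9, -221. ]), array([150.3, 280.4]), 11.7)  all (array([ 534.1, -222.5]), array([158.8, 284.3]), 11.1)
cradle 0.57 1065 z pct [0.004 0.007 0.011 0.052 0.122] xy [[0.435, 0.12], [0.62, 0.25]]
 base (array([536.4, 185.7]), array([ 85.4, 215.6]), 67.6)
shaker 0.96 1016 z pct [0.009 0.055 0.105 0.138 0.151] xy [[0.456, 0.141], [0.623, 0.225]]
 ctr [0.54501579 0.17937671 0.10211867] dir [ 0.8402375  -0.32579938  0.43342324] yaw -21.193641560320888 pitch 25.685004873280597 t [-0.11178991  0.08659621] S [0.06117262 0.01355328 0.01130827]
 ends [0.45266311 0.21518616 0.05448   ] [0.61686352 0.15151798 0.13918019]
glass 0.8 715 z pct [0.03  0.033 0.038 0.082 0.095] xy [[0.505, -0.05], [0.572, 0.02]]
bottle 0.67 676 z pct [0.002 0.034 0.121 0.138 0.191] xy [[0.711, -0.092], [0.769, -0.032]]
thread 0.72 354 z pct [0.003 0.027 0.067 0.075 0.083] xy [[0.697, 0.035], [0.74, 0.083]]
scene
tray 0.97 5354 z pct [0.002 0.004 0.007 0.033 0.037] xy [[0.438, -0.354], [0.616, -0.087]]
 rim (array([ 529.2, -219. ]), array([151.5, 279.3]), 11.6)  all (array([ 535.3, -237. ]), array([172.9, 319.9]), 16.6)
cradle 0.66 2165 z pct [0.004 0.009 0.011 0.057 0.121] xy [[0.429, 0.125], [0.604, 0.255]]
 base (array([568.3, 173.8]), array([ 87.7, 291.6]), 67.4)
shaker none
glass 0.69 1492 z pct [0.004 0.024 0.059 0.089 0.094] xy [[0.496, -0.052], [0.572, 0.023]]
bottle 0.56 1108 z pct [0.007 0.022 0.087 0.133 0.186] xy [[0.709, -0.086], [0.749, -0.031]]
thread 0.56 602 z pct [0.003 0.009 0.048 0.074 0.082] xy [[0.694, 0.042], [0.729, 0.089]]
```

The fits agree with the given sizes: the cradle base measures 85x216 with yaw -22.4°, and the tray rim 150x280 with yaw 11.6°. I'll plan the move to a point above the grasp.

```bash
cat >> h.py <<'E'
from scipy.spatial.transform import Rotation as Ro
SEAT=np.array([.5375,.184,.085]); YAW=-22.4
TRAY=np.array([.5303,-.219,0]); TY=11.6
def tool(yaw,pitch):
    "tool orientation holding a tube whose mouth points at yaw, raised by pitch (deg); tool x=-sx, y=sy, z=-sz"
    S=Ro.from_euler('ZY',[yaw,-pitch],degrees=True).as_matrix()
    return Ro.from_matrix(np.c_[-S[:,0],S[:,1],-S[:,2]])
def tray(x,y,z=0): 
    return TRAY+Ro.from_euler('z',TY,degrees=True).apply([x,y,z])
def plan(c,R,n,back=.003,start=None):
    "n equal rows to hold the tube centre at c with tool R"
    s=robot.read_state(); p0=np.array(s['ee_pos']);R0=Ro.from_rotvec(s['ee_rot'])
    if start: p0,R0=start
    p=c-back*R.as_matrix()[:,2]; r=(R0.inv()*R).as_rotvec()/n
    M=sum(((R0*Ro.from_rotvec(k*r)).as_matrix() for k in range(n)),np.zeros((3,3)))
    t=np.linalg.solve(M,p-p0)
    print(n,'rows t',np.round(t*1000,1),'r',np.round(np.degrees(r),2),'| total rot',round(np.degrees(np.linalg.norm(r))*n,1),'target',np.round(p,3))
    return p,R
def where():
    s=robot.read_state(); R=Ro.from_rotvec(s['ee_rot']);M=R.as_matrix();sx=-M[:,0]
    c=np.array(s['ee_pos'])+.003*M[:,2]
    print('t',round(s['time'],2),'centre',np.round(c,4),'mouth',np.round(c+.1*sx,4),'yaw',round(np.degrees(np.arctan2(sx[1],sx[0])),1),'pitch',round(np.degrees(np.arcsin(sx[2])),1),'j',np.round(s['joint_pos'],2),'grip',round(s['grip_width'],4),'F',np.round(s['contact_force'],1))
E
python3 - <<'E'
from h import *
where(); plan(SEAT,tool(YAW,30),14,back=.133)
E
```

```text
t 1.6 centre [0.184  0.5973 0.2069] mouth [0.2796 0.5679 0.2069] yaw -17.1 pitch 0.0 j [ 1.18  0.49  1.35 -0.    1.3  -0.1 ] grip 0.0913 F [-0.3  0.   0.6]
14 rows t [-28.2 -19.1   7.8] r [ 0.1  -2.14  0.37] | total rot 30.5 target [0.476 0.209 0.2  ]
```

>>> {"method": "send_rows", "body": {
  "moves": [
    {"tx":-28.2,"ty":-19.1,"tz":7.8,"rx":0.1,"ry":-2.14,"rz":0.37,"grip":1},
    {"tx":-28.2,"ty":-19.1,"tz":7.8,"rx":0.1,"ry":-2.14,"rz":0.37},
    {"tx":-28.2,"ty":-19.1,"tz":7.8,"rx":0.1,"ry":-2.14,"rz":0.37},
    {"tx":-28.2,"ty":-19.1,"tz":7.8,"rx":0.1,"ry":-2.14,"rz":0.37},
    {"tx":-28.2,"ty":-19.1,"tz":7.8,"rx":0.1,"ry":-2.14,"rz":0.37},
    {"tx":-28.2,"ty":-19.1,"tz":7.8,"rx":0.1,"ry":-2.14,"rz":0.37},
    {"tx":-28.2,"ty":-19.1,"tz":7.8,"rx":0.1,"ry":-2.14,"rz":0.37},
    {"tx":-28.2,"ty":-19.1,"tz":7.8,"rx":0.1,"ry":-2.14,"rz":0.37},
    {"tx":-28.2,"ty":-19.1,"tz":7.8,"rx":0.1,"ry":-2.14,"rz":0.37},
    {"tx":-28.2,"ty":-19.1,"tz":7.8,"rx":0.1,"ry":-2.14,"rz":0.37},
    {"tx":-28.2,"ty":-19.1,"tz":7.8,"rx":0.1,"ry":-2.14,"rz":0.37},
    {"tx":-28.2,"ty":-19.1,"tz":7.8,"rx":0.1,"ry":-2.14,"rz":0.37},
    {"tx":-28.2,"ty":-19.1,"tz":7.8,"rx":0.1,"ry":-2.14,"rz":0.37},
    {"tx":-28.2,"ty":-19.1,"tz":7.8,"rx":0.1,"ry":-2.14,"rz":0.37},
    {"tx":0},
    {"tx":0}
  ],
  "squeeze": 20
}}

```text
$.moves[1]: bad value
```

Run:
```python
from h import *
where(); im,d=robot.get_image('wrist'); cv2.imwrite('pics/w1.png',im)
p=robot.camera_params('wrist'); print('cam',-p['R'].T@p['t'])
for n in ['shaker','cradle_seat','shaker_mouth']: print(n,[(np.round(x['at'],4).tolist(),round(x['confidence'],2)) for x in robot.tip_of(n,'wrist')[:2]])
m=robot.masks_of('shaker','wrist')
if m:
    P=pts('wrist',d,m[0]['region'])
    S=Ro.from_euler('ZY',[YAW,-30],degrees=True)
    L=S.inv().apply(P-SEAT); print('local pct',np.round(np.percentile(L,[1,5,25,50,75,95,99],axis=0),4).tolist())
    T=L[(abs(L[:,2]-.0185)<.012)]; 
    for a in [-.08,-.04,0.,.04,.08]:
        Q=T[abs(T[:,0]-a)<.01]; 
        if len(Q)>5: print(a,len(Q),'y',np.round(np.percentile(Q[:,1],[2,50,98]),4),'z',np.round(np.percentile(Q[:,2],[50,90]),4))
```

```text
t 1.6 centre [0.184  0.5973 0.2069] mouth [0.2796 0.5679 0.2069] yaw -17.1 pitch 0.0 j [ 1.18  0.49  1.35 -0.    1.3  -0.1 ] grip 0.0913 F [-0.3  0.   0.6]
cam [0.10641114 0.62157559 0.38346727]
shaker []
cradle_seat []
shaker_mouth []
```

View pics/w1.png

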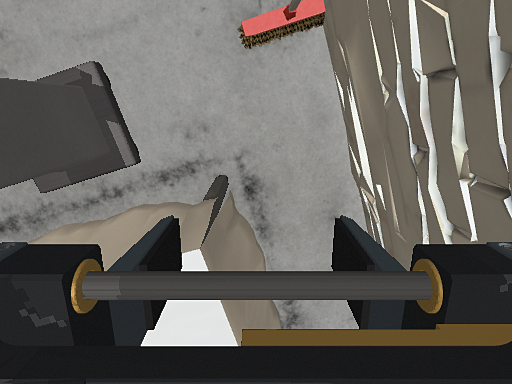

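The move was refused because every row needs all of its keys, so the arm hasn't moved. This wrist picture shows only floor and wall, with the fingers at (150,290) and (360,290).

>>> {"method": "send_rows", "body": {
  "moves": [
    {"tx":-28.2,"ty":-19.1,"tz":7.8,"rx":0.1,"ry":-2.14,"rz":0.37,"grip":1},
    {"tx":-28.2,"ty":-19.1,"tz":7.8,"rx":0.1,"ry":-2.14,"rz":0.37,"grip":1},
    {"tx":-28.2,"ty":-19.1,"tz":7.8,"rx":0.1,"ry":-2.14,"rz":0.37,"grip":1},
    {"tx":-28.2,"ty":-19.1,"tz":7.8,"rx":0.1,"ry":-2.14,"rz":0.37,"grip":1},
    {"tx":-28.2,"ty":-19.1,"tz":7.8,"rx":0.1,"ry":-2.14,"rz":0.37,"grip":1},
    {"tx":-28.2,"ty":-19.1,"tz":7.8,"rx":0.1,"ry":-2.14,"rz":0.37,"grip":1},
    {"tx":-28.2,"ty":-19.1,"tz":7.8,"rx":0.1,"ry":-2.14,"rz":0.37,"grip":1},
    {"tx":-28.2,"ty":-19.1,"tz":7.8,"rx":0.1,"ry":-2.14,"rz":0.37,"grip":1},
    {"tx":-28.2,"ty":-19.1,"tz":7.8,"rx":0.1,"ry":-2.14,"rz":0.37,"grip":1},
    {"tx":-28.2,"ty":-19.1,"tz":7.8,"rx":0.1,"ry":-2.14,"rz":0.37,"grip":1},
    {"tx":-28.2,"ty":-19.1,"tz":7.8,"rx":0.1,"ry":-2.14,"rz":0.37,"grip":1},
    {"tx":-28.2,"ty":-19.1,"tz":7.8,"rx":0.1,"ry":-2.14,"rz":0.37,"grip":1},
    {"tx":-28.2,"ty":-19.1,"tz":7.8,"rx":0.1,"ry":-2.14,"rz":0.37,"grip":1},
    {"tx":-28.2,"ty":-19.1,"tz":7.8,"rx":0.1,"ry":-2.14,"rz":0.37,"grip":1},
    {"tx":0,"ty":0,"tz":0,"rx":0,"ry":0,"rz":0,"grip":1},
    {"tx":0,"ty":0,"tz":0,"rx":0,"ry":0,"rz":0,"grip":1}
  ],
  "squeeze": 20
}}

```text
time: 3.85
ee_pos: [0.4756, 0.21, 0.2002]
ee_rot: [0.511, 2.575, -0.136]
contact_force: [0.0, 1.0, 0.2]
grip_width: 0.0909
finger_force: 0.0
```

```bash
cat > look.py <<'E'
from h import *
where(); im,d=robot.get_image('wrist'); cv2.imwrite('pics/w2.png',im)
for n in ['shaker','cradle_seat','shaker_mouth']: print(n,[(np.round(x['at'],4).tolist(),round(x['confidence'],2)) for x in robot.tip_of(n,'wrist')[:2]])
m=robot.masks_of('shaker','wrist')
if m:
    P=pts('wrist',d,m[0]['region'])
    S=Ro.from_euler('ZY',[YAW,-30],degrees=True)
    L=S.inv().apply(P-SEAT); print('local pct',np.round(np.percentile(L,[1,5,25,50,75,95,99],axis=0),4).tolist())
    T=L[(abs(L[:,2]-.0185)<.012)]
    for a in [-.08,-.04,0.,.04,.08]:
        Q=T[abs(T[:,0]-a)<.01]
        if len(Q)>5: print(a,len(Q),'y',np.round(np.percentile(Q[:,1],[2,50,98]),4),'z',np.round(np.percentile(Q[:,2],[50,90]),4))
plan(SEAT,tool(YAW,30),5)
E
python3 look.py
```

```text
t 3.85 centre [0.477  0.2095 0.1976] mouth [0.5571 0.1764 0.2475] yaw -22.4 pitch 30.0 j [ 0.59  0.29  1.91 -0.65  0.75 -0.15] grip 0.0909 F [0.  1.  0.2]
shaker [([0.5367, 0.1879, 0.0874], 0.84), ([0.5348, 0.1864, 0.0742], 0.46)]
cradle_seat []
shaker_mouth []
local pct [[-0.0997, -0.0035, 0.0023], [-0.099, -0.0034, 0.0035], [-0.0946, -0.0007, 0.0045], [-0.0893, 0.0022, 0.005], [-0.0848, 0.0058, 0.0056], [-0.0812, 0.0078, 0.0071], [-0.0803, 0.0084, 0.0181]]
-0.08 10 y [-0.0018  0.0084  0.0084] z [0.018  0.0188]
5 rows t [-0.2 -0.1 26.1] r [-0.   -0.01  0.  ] | total rot 0.0 target [0.536 0.185 0.088]
```

View pics/w2.png

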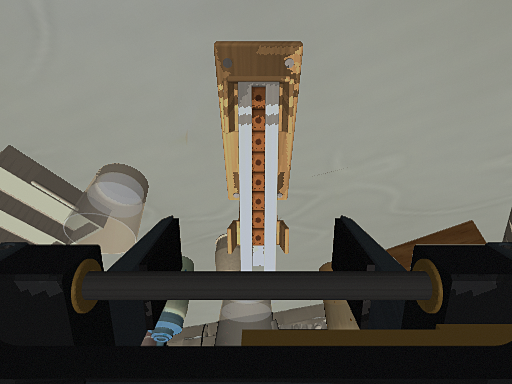

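The tube runs straight up the wrist picture at column 258, midway between the fingers (180 and 333). All eight beads show in the slot, from (258,97) to (258,240). Position and height both check out, so I'll go in and grip.

>>> {"method": "send_rows", "body": {
  "moves": [
    {"tx":0,"ty":0,"tz":22,"rx":0,"ry":0,"rz":0,"grip":1},
    {"tx":0,"ty":0,"tz":22,"rx":0,"ry":0,"rz":0,"grip":1},
    {"tx":0,"ty":0,"tz":22,"rx":0,"ry":0,"rz":0,"grip":1},
    {"tx":0,"ty":0,"tz":22,"rx":0,"ry":0,"rz":0,"grip":1},
    {"tx":0,"ty":0,"tz":22,"rx":0,"ry":0,"rz":0,"grip":1},
    {"tx":0,"ty":0,"tz":19,"rx":0,"ry":0,"rz":0,"grip":1},
    {"tx":0,"ty":0,"tz":0,"rx":0,"ry":0,"rz":0,"grip":0.3},
    {"tx":0,"ty":0,"tz":0,"rx":0,"ry":0,"rz":0,"grip":0.2},
    {"tx":0,"ty":0,"tz":0,"rx":0,"ry":0,"rz":0,"grip":0.2},
    {"tx":0,"ty":0,"tz":0,"rx":0,"ry":0,"rz":0,"grip":0.2},
    {"tx":0,"ty":0,"tz":0,"rx":0,"ry":0,"rz":0,"grip":0.2},
    {"tx":0,"ty":0,"tz":0,"rx":0,"ry":0,"rz":0,"grip":0.2},
    {"tx":0,"ty":0,"tz":0,"rx":0,"ry":0,"rz":0,"grip":0.2}
  ],
  "squeeze": 30
}}

```text
time: 5.72
ee_pos: [0.5353, 0.1854, 0.0886]
ee_rot: [0.51, 2.575, -0.136]
contact_force: [-2.3, 3.1, 5.5]
grip_width: 0.037
finger_force: 30.0
```

>>> {"method": "send_rows", "body": {
  "moves": [
    {"tx":0,"ty":0,"tz":-6,"rx":0,"ry":0,"rz":0,"grip":0.2},
    {"tx":0,"ty":0,"tz":-14,"rx":0,"ry":0,"rz":0,"grip":0.2},
    {"tx":0,"ty":0,"tz":-18,"rx":0,"ry":0,"rz":0,"grip":0.2},
    {"tx":0,"ty":0,"tz":-18,"rx":0,"ry":0,"rz":0,"grip":0.2},
    {"tx":0,"ty":0,"tz":-18,"rx":0,"ry":0,"rz":0,"grip":0.2},
    {"tx":0,"ty":0,"tz":-18,"rx":0,"ry":0,"rz":0,"grip":0.2},
    {"tx":0,"ty":0,"tz":-18,"rx":0,"ry":0,"rz":0,"grip":0.2},
    {"tx":0,"ty":0,"tz":-12,"rx":0,"ry":0,"rz":0,"grip":0.2},
    {"tx":0,"ty":0,"tz":0,"rx":0,"ry":0,"rz":0,"grip":0.2}
  ],
  "squeeze": 30
}}

```text
time: 6.85
ee_pos: [0.4788, 0.2087, 0.1946]
ee_rot: [0.51, 2.574, -0.136]
contact_force: [-0.2, -0.2, -3.5]
grip_width: 0.0368
finger_force: 30.0
```

Run:
```python
from h import *
where()
im,d=robot.get_image('wrist'); cv2.imwrite('pics/w3.png',im)
plan(tray(-.112,-.089,.175),tool(TY,0),18)
```

```text
t 6.85 centre [0.4802 0.2081 0.192 ] mouth [0.5602 0.1751 0.242 ] yaw -22.4 pitch 30.0 j [ 0.58  0.3   1.91 -0.66  0.73 -0.14] grip 0.0368 F [-0.2 -0.2 -3.5]
18 rows t [ -0.6 -30.3   1.9] r [-0.49  1.62 -1.85] | total rot 45.0 target [ 0.438 -0.329  0.178]
```

View pics/w3.png

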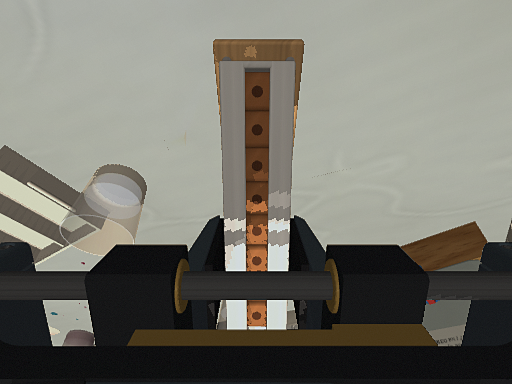

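The tube is lifted and the beads are in file in the slot at column 257, from row 90 to row 315. Now I'll carry it level to above the far bay.

>>> {"method": "send_rows", "body": {
  "moves": [
    {"tx":-0.6,"ty":-30.3,"tz":1.9,"rx":-0.49,"ry":1.62,"rz":-1.85,"grip":0.2},
    {"tx":-0.6,"ty":-30.3,"tz":1.9,"rx":-0.49,"ry":1.62,"rz":-1.85,"grip":0.2},
    {"tx":-0.6,"ty":-30.3,"tz":1.9,"rx":-0.49,"ry":1.62,"rz":-1.85,"grip":0.2},
    {"tx":-0.6,"ty":-30.3,"tz":1.9,"rx":-0.49,"ry":1.62,"rz":-1.85,"grip":0.2},
    {"tx":-0.6,"ty":-30.3,"tz":1.9,"rx":-0.49,"ry":1.62,"rz":-1.85,"grip":0.2},
    {"tx":-0.6,"ty":-30.3,"tz":1.9,"rx":-0.49,"ry":1.62,"rz":-1.85,"grip":0.2},
    {"tx":-0.6,"ty":-30.3,"tz":1.9,"rx":-0.49,"ry":1.62,"rz":-1.85,"grip":0.2},
    {"tx":-0.6,"ty":-30.3,"tz":1.9,"rx":-0.49,"ry":1.62,"rz":-1.85,"grip":0.2},
    {"tx":-0.6,"ty":-30.3,"tz":1.9,"rx":-0.49,"ry":1.62,"rz":-1.85,"grip":0.2},
    {"tx":-0.6,"ty":-30.3,"tz":1.9,"rx":-0.49,"ry":1.62,"rz":-1.85,"grip":0.2},
    {"tx":-0.6,"ty":-30.3,"tz":1.9,"rx":-0.49,"ry":1.62,"rz":-1.85,"grip":0.2},
    {"tx":-0.6,"ty":-30.3,"tz":1.9,"rx":-0.49,"ry":1.62,"rz":-1.85,"grip":0.2},
    {"tx":-0.6,"ty":-30.3,"tz":1.9,"rx":-0.49,"ry":1.62,"rz":-1.85,"grip":0.2},
    {"tx":-0.6,"ty":-30.3,"tz":1.9,"rx":-0.49,"ry":1.62,"rz":-1.85,"grip":0.2},
    {"tx":-0.6,"ty":-30.3,"tz":1.9,"rx":-0.49,"ry":1.62,"rz":-1.85,"grip":0.2},
    {"tx":-0.6,"ty":-30.3,"tz":1.9,"rx":-0.49,"ry":1.62,"rz":-1.85,"grip":0.2},
    {"tx":-0.6,"ty":-30.3,"tz":1.9,"rx":-0.49,"ry":1.62,"rz":-1.85,"grip":0.2},
    {"tx":-0.6,"ty":-30.3,"tz":1.9,"rx":-0.49,"ry":1.62,"rz":-1.85,"grip":0.2},
    {"tx":0,"ty":0,"tz":0,"rx":0,"ry":0,"rz":0,"grip":0.2},
    {"tx":0,"ty":0,"tz":0,"rx":0,"ry":0,"rz":0,"grip":0.2}
  ]
}}

```text
time: 9.4
ee_pos: [0.4378, -0.3286, 0.1783]
ee_rot: [0.317, -3.123, 0.0]
contact_force: [-0.2, -0.7, -3.7]
grip_width: 0.0366
finger_force: 30.0
```

```bash
cat > beads.py <<'E'
from h import *
import sys
where()
C=[]
for c in ['top','scene']:
    im,d=robot.get_image(c); cv2.imwrite(f'pics/now_{c}.png',im)
    try: r=robot.tip_of('bead_0',c)
    except Exception as e: print(e); r=[]
    for x in r:
        q=Ro.from_euler('z',-TY,degrees=True).apply(np.array(x['at'])-TRAY)
        if x['confidence']>.3: print(c,'tray frame mm',np.round(q*1000).astype(int),round(x['confidence'],2))
im,d=robot.get_image('wrist'); cv2.imwrite('pics/now_wrist.png',im)
E
python3 beads.py; python3 -c "
from h import *
plan(tray(-.112,-.089,.145),tool(TY,-12),4)"
```

```text
t 9.4 centre [ 0.4378 -0.3286  0.1753] mouth [ 0.5358 -0.3085  0.1751] yaw 11.6 pitch -0.2 j [-0.75  0.42  1.58 -0.    1.15 -2.52] grip 0.0366 F [-0.2 -0.7 -3.7]
top tray frame mm [-157  -92  166] 0.6
top tray frame mm [-176  -91  164] 0.48
top tray frame mm [-199  -89  164] 0.38
top tray frame mm [-56 -86 169] 0.36
scene tray frame mm [242 241   0] 0.59
4 rows t [-0.8 -0.   7.8] r [-0.02  2.97  0.01] | total rot 11.9 target [ 0.439 -0.329  0.148]
```

>>> {"method": "send_rows", "body": {
  "moves": [
    {"tx":-0.8,"ty":0,"tz":7.8,"rx":0,"ry":2.97,"rz":0,"grip":0.2},
    {"tx":-0.8,"ty":0,"tz":7.8,"rx":0,"ry":2.97,"rz":0,"grip":0.2},
    {"tx":-0.8,"ty":0,"tz":7.8,"rx":0,"ry":2.97,"rz":0,"grip":0.2},
    {"tx":-0.8,"ty":0,"tz":7.8,"rx":0,"ry":2.97,"rz":0,"grip":0.2},
    {"tx":0,"ty":0,"tz":0,"rx":0,"ry":0,"rz":0,"grip":0.2}
  ]
}}

```text
time: 10.28
ee_pos: [0.4395, -0.3284, 0.1471]
ee_rot: [0.299, -2.917, 0.032]
contact_force: [-0.6, -0.8, -2.6]
grip_width: 0.0367
finger_force: 30.0
```

```bash
python3 beads.py; python3 -c "
import cv2,numpy as np
a=cv2.imread('pics/now_wrist.png');b=cv2.imread('pics/now_top.png')[160:280,250:420]
b=cv2.resize(b,(512,361),interpolation=cv2.INTER_CUBIC)
cv2.imwrite('pics/c1.png',cv2.resize(np.vstack([a,b]),(412,600)))"
```

```text
t 10.28 centre [ 0.4389 -0.3285  0.1441] mouth [ 0.5346 -0.3087  0.1233] yaw 11.7 pitch -12.0 j [-0.65  0.53  1.49 -0.17  1.26 -2.36] grip 0.0367 F [-0.6 -0.8 -2.6]
```

View pics/c1.png

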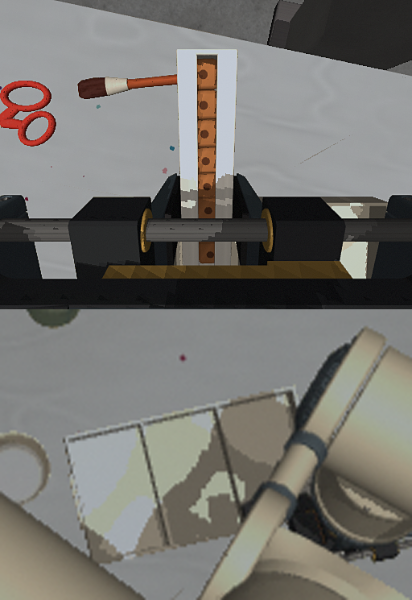

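The wrist view shows the file still against the closed end (first bead at about (203,73), tube at columns 180-237). The top view shows the tray empty, with the arm covering the far bay. First dip now.

>>> {"method": "send_rows", "body": {
  "moves": [
    {"tx":0,"ty":0,"tz":0,"rx":0,"ry":8,"rz":0,"grip":0.2},
    {"tx":0,"ty":0,"tz":0,"rx":0,"ry":8,"rz":0,"grip":0.2},
    {"tx":0,"ty":0,"tz":0,"rx":0,"ry":0,"rz":0,"grip":0.2},
    {"tx":0,"ty":0,"tz":0,"rx":0,"ry":-10,"rz":0,"grip":0.2},
    {"tx":0,"ty":0,"tz":0,"rx":0,"ry":-10,"rz":0,"grip":0.2},
    {"tx":0,"ty":0,"tz":0,"rx":0,"ry":0,"rz":0,"grip":0.2}
  ]
}}

```text
time: 11.28
ee_pos: [0.437, -0.3298, 0.1496]
ee_rot: [0.299, -2.993, 0.025]
contact_force: [-0.8, -0.2, -2.6]
grip_width: 0.037
finger_force: 30.0
```

```bash
cat > prof.py <<'E'
from h import *
def prof():
    where(); im,d=robot.get_image('wrist'); p=robot.camera_params('wrist'); s=robot.read_state()
    M=Ro.from_rotvec(s['ee_rot']).as_matrix(); c=np.array(s['ee_pos'])+.003*M[:,2]
    cv2.imwrite('pics/now_wrist.png',im); hsv=cv2.cvtColor(im,cv2.COLOR_BGR2HSV); out=''
    for x in np.arange(-100,102,4):
        X=c+M@np.array([-x/1000,0,-.006]); q=p['R']@X+p['t']; u=int(p['fx']*q[0]/q[2]+p['cx']);v=int(p['fy']*q[1]/q[2]+p['cy'])
        if not(0<=v<384): out+='.';continue
        h=hsv[v,u-4:u+5].reshape(-1,3).astype(int)
        o=((h[:,0]<20)&(h[:,1]>110)&(h[:,2]>35)).mean(); out+='#' if o>.45 else '-'
    print('tube -100..100 by 4mm:',out)
prof()
E
python3 prof.py; python3 beads.py | tail -n +2
```

```text
t 11.28 centre [ 0.4366 -0.3299  0.1467] mouth [ 0.5338 -0.3103  0.1332] yaw 11.4 pitch -7.7 j [-0.69  0.5   1.54 -0.11  1.19 -2.41] grip 0.037 F [-0.8 -0.2 -2.6]
tube -100..100 by 4mm: --############################-----#########-------
```

The file hasn't slid. I'll dip deeper.

>>> {"method": "send_rows", "body": {
  "moves": [
    {"tx":0,"ty":0,"tz":0,"rx":0,"ry":8,"rz":0,"grip":0.2},
    {"tx":0,"ty":0,"tz":0,"rx":0,"ry":8,"rz":0,"grip":0.2},
    {"tx":0,"ty":0,"tz":0,"rx":0,"ry":8,"rz":0,"grip":0.2},
    {"tx":0,"ty":0,"tz":0,"rx":0,"ry":0,"rz":0,"grip":0.2},
    {"tx":0,"ty":0,"tz":0,"rx":0,"ry":-10,"rz":0,"grip":0.2},
    {"tx":0,"ty":0,"tz":0,"rx":0,"ry":-10,"rz":0,"grip":0.2},
    {"tx":0,"ty":0,"tz":0,"rx":0,"ry":-4,"rz":0,"grip":0.2},
    {"tx":0,"ty":0,"tz":0,"rx":0,"ry":0,"rz":0,"grip":0.2}
  ]
}}

```text
time: 12.58
ee_pos: [0.4381, -0.3295, 0.1489]
ee_rot: [0.301, -2.99, 0.025]
contact_force: [-0.4, 0.6, -2.6]
grip_width: 0.0369
finger_force: 30.0
```

```bash
python3 prof.py; python3 beads.py | tail -n +2
```

```text
t 12.57 centre [ 0.4377 -0.3296  0.1459] mouth [ 0.5348 -0.3098  0.1322] yaw 11.5 pitch -7.9 j [-0.68  0.5   1.53 -0.12  1.19 -2.41] grip 0.0369 F [-0.4  0.6 -2.6]
tube -100..100 by 4mm: -----#########################-----#########-------
```

The file slid about 12 mm. I'll dip again and hold it longer.

>>> {"method": "send_rows", "body": {
  "moves": [
    {"tx":0,"ty":0,"tz":0,"rx":0,"ry":8,"rz":0,"grip":0.2},
    {"tx":0,"ty":0,"tz":0,"rx":0,"ry":8,"rz":0,"grip":0.2},
    {"tx":0,"ty":0,"tz":0,"rx":0,"ry":8,"rz":0,"grip":0.2},
    {"tx":0,"ty":0,"tz":0,"rx":0,"ry":0,"rz":0,"grip":0.2},
    {"tx":0,"ty":0,"tz":0,"rx":0,"ry":0,"rz":0,"grip":0.2},
    {"tx":0,"ty":0,"tz":0,"rx":0,"ry":0,"rz":0,"grip":0.2},
    {"tx":0,"ty":0,"tz":0,"rx":0,"ry":-10,"rz":0,"grip":0.2},
    {"tx":0,"ty":0,"tz":0,"rx":0,"ry":-10,"rz":0,"grip":0.2},
    {"tx":0,"ty":0,"tz":0,"rx":0,"ry":-4,"rz":0,"grip":0.2},
    {"tx":0,"ty":0,"tz":0,"rx":0,"ry":0,"rz":0,"grip":0.2}
  ]
}}

```text
time: 14.12
ee_pos: [0.4378, -0.3297, 0.1492]
ee_rot: [0.3, -2.989, 0.025]
contact_force: [-0.7, 0.5, -1.9]
grip_width: 0.0367
finger_force: 30.0
```

```bash
python3 prof.py; python3 beads.py | tail -n +2
```

```text
t 14.12 centre [ 0.4374 -0.3298  0.1462] mouth [ 0.5345 -0.3101  0.1325] yaw 11.5 pitch -7.9 j [-0.68  0.5   1.53 -0.12  1.2  -2.41] grip 0.0367 F [-0.7  0.5 -1.9]
tube -100..100 by 4mm: ---------#####################-----#########-------
top tray frame mm [ 90 390  80] 0.47
top tray frame mm [-112  -91  146] 0.43
top tray frame mm [-19 -84  13] 0.41
```

```bash
cat > cnt.py <<'E'
from h import *
def cnt(cams=('top','scene')):
  for c in cams:
    im,d=robot.get_image(c); cv2.imwrite(f'pics/now_{c}.png',im)
    h=cv2.cvtColor(im,cv2.COLOR_BGR2HSV).astype(int)
    o=(h[...,0]<20)&(h[...,1]>110)&(h[...,2]>35)
    P=pts(c,d,o); T=Ro.from_euler('z',-TY,degrees=True).apply(P-TRAY)*1000
    k=(abs(T[:,0])<90)&(abs(T[:,1])<150)&(T[:,2]>-10)
    v,u=np.nonzero(o&(d>0)); m=np.zeros(o.shape,np.uint8); m[v[k],u[k]]=1
    n,lab,st,ce=cv2.connectedComponentsWithStats(m); L=lab[v[k],u[k]]; Tk=T[k]
    for i in range(1,n):
        if st[i,4]>=6: q=Tk[L==i]; print(c,'area',st[i,4],'mean',q.mean(0).round().astype(int),'span',np.ptp(q,axis=0).round().astype(int))
if __name__=='__main__': cnt()
E
python3 cnt.py
```

```text
top area 42 mean [-23 -84  23] span [18 14 20]
```

One bead is in the far bay. I'll repeat the dip.

>>> {"method": "send_rows", "body": {
  "moves": [
    {"tx":0,"ty":0,"tz":0,"rx":0,"ry":8,"rz":0,"grip":0.2},
    {"tx":0,"ty":0,"tz":0,"rx":0,"ry":8,"rz":0,"grip":0.2},
    {"tx":0,"ty":0,"tz":0,"rx":0,"ry":8,"rz":0,"grip":0.2},
    {"tx":0,"ty":0,"tz":0,"rx":0,"ry":0,"rz":0,"grip":0.2},
    {"tx":0,"ty":0,"tz":0,"rx":0,"ry":0,"rz":0,"grip":0.2},
    {"tx":0,"ty":0,"tz":0,"rx":0,"ry":0,"rz":0,"grip":0.2},
    {"tx":0,"ty":0,"tz":0,"rx":0,"ry":-10,"rz":0,"grip":0.2},
    {"tx":0,"ty":0,"tz":0,"rx":0,"ry":-10,"rz":0,"grip":0.2},
    {"tx":0,"ty":0,"tz":0,"rx":0,"ry":-4,"rz":0,"grip":0.2},
    {"tx":0,"ty":0,"tz":0,"rx":0,"ry":0,"rz":0,"grip":0.2}
  ]
}}

```text
time: 15.78
ee_pos: [0.4378, -0.3297, 0.1492]
ee_rot: [0.3, -2.989, 0.025]
contact_force: [-0.1, 0.7, -2.4]
grip_width: 0.0367
finger_force: 30.0
```

```bash
python3 prof.py; python3 cnt.py; python3 -c "
from h import *
plan(tray(-.112,0,.148),tool(TY,-8),6)"
```

```text
t 15.78 centre [ 0.4374 -0.3298  0.1462] mouth [ 0.5344 -0.3101  0.1324] yaw 11.5 pitch -7.9 j [-0.68  0.5   1.53 -0.12  1.2  -2.41] grip 0.0367 F [-0.1  0.7 -2.4]
tube -100..100 by 4mm: ------------##################-----#########-------
top area 39 mean [-19 -81  45] span [18 16 85]
6 rows t [ 0.1 14.9 -0.5] r [-0.02 -0.01  0.  ] | total rot 0.1 target [ 0.421 -0.241  0.151]
```

>>> {"method": "send_rows", "body": {
  "moves": [
    {"tx":0,"ty":0,"tz":0,"rx":0,"ry":8,"rz":0,"grip":0.2},
    {"tx":0,"ty":0,"tz":0,"rx":0,"ry":8,"rz":0,"grip":0.2},
    {"tx":0,"ty":0,"tz":0,"rx":0,"ry":8,"rz":0,"grip":0.2},
    {"tx":0,"ty":0,"tz":0,"rx":0,"ry":0,"rz":0,"grip":0.2},
    {"tx":0,"ty":0,"tz":0,"rx":0,"ry":0,"rz":0,"grip":0.2},
    {"tx":0,"ty":0,"tz":0,"rx":0,"ry":0,"rz":0,"grip":0.2},
    {"tx":0,"ty":0,"tz":0,"rx":0,"ry":-10,"rz":0,"grip":0.2},
    {"tx":0,"ty":0,"tz":0,"rx":0,"ry":-10,"rz":0,"grip":0.2},
    {"tx":0,"ty":0,"tz":0,"rx":0,"ry":-4,"rz":0,"grip":0.2},
    {"tx":0,"ty":0,"tz":0,"rx":0,"ry":0,"rz":0,"grip":0.2}
  ]
}}

```text
time: 17.18
ee_pos: [0.4378, -0.3297, 0.1492]
ee_rot: [0.3, -2.989, 0.025]
contact_force: [0.7, 0.2, -1.9]
grip_width: 0.0367
finger_force: 30.0
```

```bash
python3 prof.py; python3 cnt.py
```

```text
t 17.18 centre [ 0.4374 -0.3298  0.1462] mouth [ 0.5344 -0.3101  0.1324] yaw 11.5 pitch -7.9 j [-0.68  0.5   1.53 -0.12  1.2  -2.41] grip 0.0367 F [ 0.7  0.2 -1.9]
tube -100..100 by 4mm: ---------------###############-----#########-------
top area 47 mean [-18 -81  47] span [23 17 99]
```

```bash
python3 -c "
import cv2,numpy as np
a=cv2.imread('pics/now_scene.png')[150:290,270:420];b=cv2.imread('pics/now_top.png')[170:280,280:430];w=cv2.imread('pics/now_wrist.png')[0:384,180:340]
f=lambda x:cv2.resize(x,(int(x.shape[1]*560/x.shape[0]) if 0 else 390,300),interpolation=cv2.INTER_CUBIC)
cv2.imwrite('pics/c2.png',np.hstack([np.vstack([f(a),f(b)]),cv2.resize(w,(250,600))]))"
```

```text
(no output)
```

View pics/c2.png

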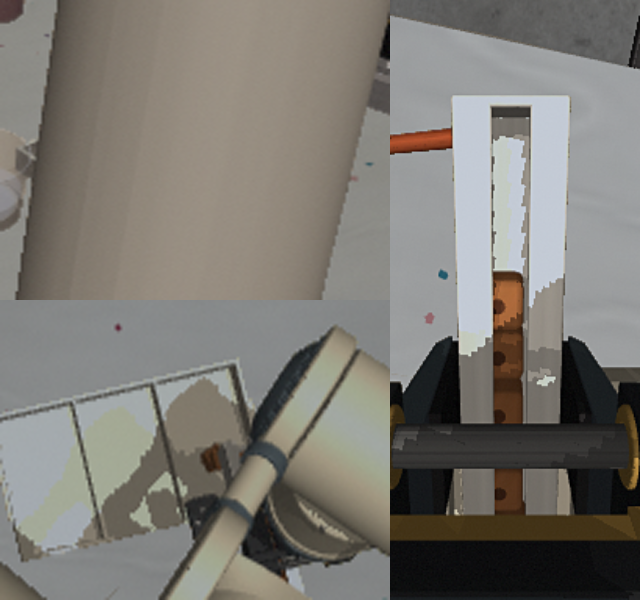

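The scene camera is blocked by the arm, and in the top view bay C is half covered (orange spot at (210,458)). I'll shift to the middle bay so I can count the beads.

>>> {"method": "send_rows", "body": {
  "moves": [
    {"tx":0,"ty":9,"tz":0,"rx":0,"ry":0,"rz":0,"grip":0.2},
    {"tx":0,"ty":16,"tz":0,"rx":0,"ry":0,"rz":0,"grip":0.2},
    {"tx":0,"ty":20,"tz":0,"rx":0,"ry":0,"rz":0,"grip":0.2},
    {"tx":0,"ty":20,"tz":0,"rx":0,"ry":0,"rz":0,"grip":0.2},
    {"tx":0,"ty":16,"tz":0,"rx":0,"ry":0,"rz":0,"grip":0.2},
    {"tx":0,"ty":9,"tz":0,"rx":0,"ry":0,"rz":0,"grip":0.2},
    {"tx":0,"ty":0,"tz":0,"rx":0,"ry":0,"rz":0,"grip":0.2}
  ]
}}

```text
time: 18.2
ee_pos: [0.4211, -0.2404, 0.1479]
ee_rot: [0.305, -2.988, 0.024]
contact_force: [0.1, -0.9, -2.2]
grip_width: 0.0369
finger_force: 30.0
```

```bash
python3 prof.py; python3 cnt.py;python3 beads.py | tail -n +2; python3 -c "
import cv2,numpy as np
b=cv2.imread('pics/now_top.png')[170:280,270:420]; a=cv2.imread('pics/now_scene.png')[150:290,270:420]
cv2.imwrite('pics/c3.png',cv2.resize(np.vstack([b,a]),(450,600),interpolation=cv2.INTER_NEAREST)) "
```

```text
t 18.2 centre [ 0.4207 -0.2405  0.1449] mouth [ 0.5176 -0.2205  0.131 ] yaw 11.7 pitch -8.0 j [-0.57  0.43  1.68 -0.11  1.14 -2.29] grip 0.0369 F [ 0.1 -0.9 -2.2]
tube -100..100 by 4mm: ---------------###############-----#########-------
top tray frame mm [-142   -4  142] 0.54
```

View pics/c3.png

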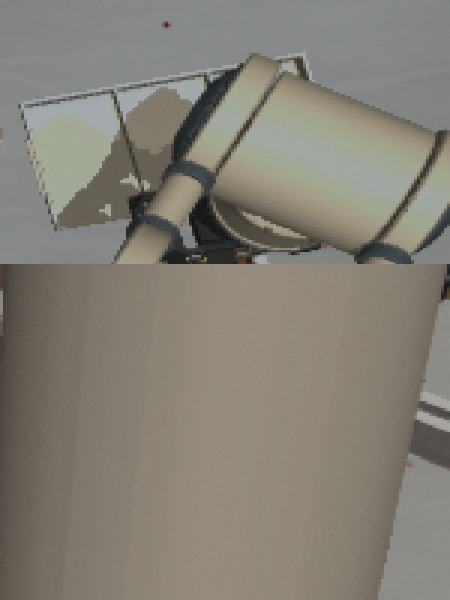

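From here the arm hides bay C too. I'll go on to bay A, look back at C from there, and pour at A.

>>> {"method": "send_rows", "body": {
  "moves": [
    {"tx":0,"ty":9,"tz":0,"rx":0,"ry":0,"rz":0,"grip":0.2},
    {"tx":0,"ty":16,"tz":0,"rx":0,"ry":0,"rz":0,"grip":0.2},
    {"tx":0,"ty":20,"tz":0,"rx":0,"ry":0,"rz":0,"grip":0.2},
    {"tx":0,"ty":20,"tz":0,"rx":0,"ry":0,"rz":0,"grip":0.2},
    {"tx":0,"ty":15,"tz":0,"rx":0,"ry":0,"rz":0,"grip":0.2},
    {"tx":0,"ty":9,"tz":0,"rx":0,"ry":0,"rz":0,"grip":0.2},
    {"tx":0,"ty":0,"tz":0,"rx":0,"ry":0,"rz":0,"grip":0.2}
  ]
}}

```text
time: 19.48
ee_pos: [0.4031, -0.1532, 0.1477]
ee_rot: [0.306, -2.987, 0.023]
contact_force: [-0.4, -0.2, -2.2]
grip_width: 0.0367
finger_force: 30.0
```

```bash
python3 prof.py; python3 cnt.py; python3 beads.py | tail -n +2
python3 - <<'E'
from h import *
# which tray floor points are hidden in each camera (depth nearer than the floor)
for c in ['top','scene']:
    im,d=robot.get_image(c); p=robot.camera_params(c)
    for y in [-110,-89,-65,-20,0,20,65,89,110]:
        o=''
        for x in range(-60,61,15):
            q=p['R']@tray(x/1e3,y/1e3,.01)+p['t']; u=int(p['fx']*q[0]/q[2]+p['cx']);v=int(p['fy']*q[1]/q[2]+p['cy'])
            o+='v' if 0<=v<384 and 0<=u<512 and d[v,u]>q[2]-.08 else '.'
        print(c,y,o)
E
```

```text
t 19.48 centre [ 0.4027 -0.1533  0.1447] mouth [ 0.4996 -0.1333  0.1308] yaw 11.7 pitch -8.0 j [-0.43  0.37  1.79 -0.09  1.09 -2.16] grip 0.0367 F [-0.4 -0.2 -2.2]
tube -100..100 by 4mm: ---------------###############-----#########-------
top area 64 mean [-18 -80  85] span [ 41 117 489]
top tray frame mm [-18 -90  56] 0.56
top tray frame mm [-142   86  140] 0.54
top tray frame mm [-17 -88  32] 0.41
top -110 ...vvvvvv
top -89 ...vvvvvv
top -65 ....vvvvv
top -20 ......vvv
top 0 .......vv
top 20 ........v
top 65 .........
top 89 .........
top 110 .......vv
scene -110 .........
scene -89 .........
scene -65 .........
scene -20 .........
scene 0 .........
scene 20 .........
scene 65 .........
scene 89 .........
scene 110 .........
```

>>> {"method": "send_rows", "body": {
  "moves": [
    {"tx":0,"ty":0,"tz":0,"rx":0,"ry":9,"rz":0,"grip":0.2},
    {"tx":0,"ty":0,"tz":0,"rx":0,"ry":9,"rz":0,"grip":0.2},
    {"tx":0,"ty":0,"tz":0,"rx":0,"ry":9,"rz":0,"grip":0.2},
    {"tx":0,"ty":0,"tz":0,"rx":0,"ry":0,"rz":0,"grip":0.2},
    {"tx":0,"ty":0,"tz":0,"rx":0,"ry":0,"rz":0,"grip":0.2},
    {"tx":0,"ty":0,"tz":0,"rx":0,"ry":-9,"rz":0,"grip":0.2},
    {"tx":0,"ty":0,"tz":0,"rx":0,"ry":-9,"rz":0,"grip":0.2},
    {"tx":0,"ty":0,"tz":0,"rx":0,"ry":-9,"rz":0,"grip":0.2},
    {"tx":0,"ty":0,"tz":0,"rx":0,"ry":0,"rz":0,"grip":0.2}
  ]
}}

```text
time: 21.1
ee_pos: [0.4008, -0.154, 0.1493]
ee_rot: [0.3, -2.991, 0.025]
contact_force: [-0.3, -0.0, -1.2]
grip_width: 0.0366
finger_force: 30.0
```

```bash
python3 prof.py; python3 cnt.py
```

```text
t 21.1 centre [ 0.4004 -0.1541  0.1463] mouth [ 0.4975 -0.1344  0.1327] yaw 11.4 pitch -7.8 j [-0.44  0.36  1.8  -0.09  1.09 -2.16] grip 0.0366 F [-0.3 -0.  -1.2]
tube -100..100 by 4mm: ------------------------######-----#########-------
top area 73 mean [-18 -83  70] span [ 42 118 489]
```

>>> {"method": "send_rows", "body": {
  "moves": [
    {"tx":0,"ty":8,"tz":-20,"rx":0,"ry":0,"rz":0,"grip":0.2},
    {"tx":-3,"ty":20,"tz":-20,"rx":0,"ry":0,"rz":0,"grip":0.2},
    {"tx":-6,"ty":32,"tz":-15,"rx":0,"ry":0,"rz":0,"grip":0.2},
    {"tx":-6,"ty":35,"tz":-5,"rx":0,"ry":0,"rz":0,"grip":0.2},
    {"tx":-6,"ty":35,"tz":0,"rx":0,"ry":0,"rz":0,"grip":0.2},
    {"tx":-6,"ty":35,"tz":0,"rx":0,"ry":0,"rz":0,"grip":0.2},
    {"tx":-6,"ty":32,"tz":0,"rx":0,"ry":0,"rz":0,"grip":0.2},
    {"tx":-3,"ty":20,"tz":0,"rx":0,"ry":0,"rz":0,"grip":0.2},
    {"tx":0,"ty":8,"tz":0,"rx":0,"ry":0,"rz":0,"grip":0.2}
  ]
}}

```text
time: 22.38
ee_pos: [0.4011, 0.0768, 0.2015]
ee_rot: [0.307, -2.986, 0.024]
contact_force: [0.2, 0.4, -1.9]
grip_width: 0.0365
finger_force: 30.0
```

```bash
python3 prof.py; python3 cnt.py; python3 beads.py | tail -n +2; python3 -c "
import cv2,numpy as np
b=cv2.imread('pics/now_top.png')[180:275,265:395]
cv2.imwrite('pics/c4.png',cv2.resize(b,(780,570),interpolation=cv2.INTER_NEAREST)) "
```

```text
t 22.38 centre [0.4007 0.0767 0.1985] mouth [0.4976 0.0968 0.1845] yaw 11.7 pitch -8.1 j [ 0.06  0.28  1.76 -0.02  1.25 -1.71] grip 0.0365 F [ 0.2  0.4 -1.9]
tube -100..100 by 4mm: ------------------------######-----#########-------
top area 48 mean [60 81 24] span [19 19 11]
top area 83 mean [-19 -86  55] span [24 22 57]
top area 46 mean [-1 89 24] span [21 21 11]
scene area 164 mean [-22 -82  44] span [48 60 59]
scene area 72 mean [57 85 21] span [23 18 16]
scene area 71 mean [-5 93 21] span [22 22 16]
top tray frame mm [-2 92 18] 0.61
top tray frame mm [-16 -89  34] 0.61
top tray frame mm [61 84 13] 0.59
top tray frame mm [-19 -92  58] 0.42
scene tray frame mm [-5 89 16] 0.63
scene tray frame mm [-20 -89  17] 0.47
scene tray frame mm [-71 314 198] 0.47
scene tray frame mm [59 82 16] 0.44
scene tray frame mm [-21 -85  54] 0.43
```

View pics/c4.png

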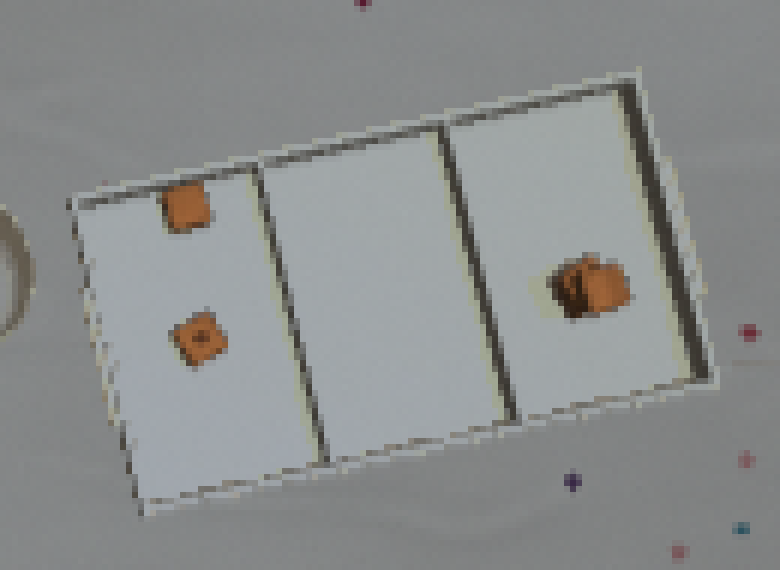

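The top crop shows bay A with two separate beads, at (187,207) and (200,338), and bay B empty. Bay C has a pile at (595,287) that may be three high (z about 55). I'll check its height and plan the pour into the middle bay.

Run:
```python
from h import *
for c in ['top','scene']:
    im,d=robot.get_image(c); P=pts(c,d,np.ones(d.shape,bool)); T=Ro.from_euler('z',-TY,degrees=True).apply(P-TRAY)*1000
    k=(abs(T[:,0]+19)<28)&(abs(T[:,1]+86)<28)&(T[:,2]>12); q=T[k]
    for a,b in [(12,20),(20,30),(30,40),(40,50),(50,60),(60,75)]:
        w=q[(q[:,2]>=a)&(q[:,2]<b)]
        if len(w): print(c,a,len(w),np.percentile(w[:,:2],[5,50,95],axis=0).round().astype(int).tolist())
plan(tray(-.122,0,.2),tool(TY,-8),12)
plan(tray(-.122,0,.147),tool(TY,-8),13)
```

```text
top 12 6 [[-26, -82], [-19, -80], [-8, -63]]
top 20 4 [[-28, -85], [-19, -79], [-10, -76]]
top 30 7 [[-27, -82], [-17, -78], [-9, -76]]
top 40 20 [[-24, -92], [-9, -82], [-5, -76]]
top 50 8 [[-29, -100], [-20, -81], [-12, -80]]
top 60 54 [[-29, -98], [-21, -89], [-12, -80]]
scene 12 14 [[-31, -86], [-27, -81], [-14, -79]]
scene 20 29 [[-30, -96], [-25, -80], [-15, -76]]
scene 30 27 [[-28, -85], [-21, -77], [-13, -74]]
scene 40 30 [[-31, -85], [-21, -80], [-11, -76]]
scene 50 29 [[-32, -94], [-28, -80], [-16, -78]]
scene 60 48 [[-32, -96], [-23, -86], [-14, -78]]
12 rows t [  4.5 -26.2   0.5] r [-0.01  0.   -0.  ] | total rot 0.1 target [ 0.411 -0.243  0.203]
13 rows t [  3.5 -24.2   4.5] r [-0.01  0.   -0.  ] | total rot 0.1 target [ 0.411 -0.243  0.15 ]
```

It is a three-high tower in bay C (top at 64 mm), so three beads remain in the tube. I'll pour those into B first, then push the tower over with the tube.

>>> {"method": "send_rows", "body": {
  "moves": [
    {"tx":2,"ty":-15,"tz":0,"rx":0,"ry":0,"rz":0,"grip":0.2},
    {"tx":5,"ty":-30,"tz":0,"rx":0,"ry":0,"rz":0,"grip":0.2},
    {"tx":5,"ty":-35,"tz":0,"rx":0,"ry":0,"rz":0,"grip":0.2},
    {"tx":5,"ty":-35,"tz":0,"rx":0,"ry":0,"rz":0,"grip":0.2},
    {"tx":5,"ty":-35,"tz":0,"rx":0,"ry":0,"rz":0,"grip":0.2},
    {"tx":5,"ty":-35,"tz":3,"rx":0,"ry":0,"rz":0,"grip":0.2},
    {"tx":5,"ty":-35,"tz":7,"rx":0,"ry":0,"rz":0,"grip":0.2},
    {"tx":5,"ty":-35,"tz":12,"rx":0,"ry":0,"rz":0,"grip":0.2},
    {"tx":5,"ty":-30,"tz":14,"rx":0,"ry":0,"rz":0,"grip":0.2},
    {"tx":3,"ty":-20,"tz":14,"rx":0,"ry":0,"rz":0,"grip":0.2},
    {"tx":0,"ty":-10,"tz":8,"rx":0,"ry":0,"rz":0,"grip":0.2},
    {"tx":0,"ty":0,"tz":0,"rx":0,"ry":9,"rz":0,"grip":0.2},
    {"tx":0,"ty":0,"tz":0,"rx":0,"ry":9,"rz":0,"grip":0.2},
    {"tx":0,"ty":0,"tz":0,"rx":0,"ry":9,"rz":0,"grip":0.2},
    {"tx":0,"ty":0,"tz":0,"rx":0,"ry":0,"rz":0,"grip":0.2},
    {"tx":0,"ty":0,"tz":0,"rx":0,"ry":0,"rz":0,"grip":0.2},
    {"tx":0,"ty":0,"tz":0,"rx":0,"ry":-9,"rz":0,"grip":0.2},
    {"tx":0,"ty":0,"tz":0,"rx":0,"ry":-9,"rz":0,"grip":0.2},
    {"tx":0,"ty":0,"tz":0,"rx":0,"ry":-9,"rz":0,"grip":0.2},
    {"tx":0,"ty":0,"tz":0,"rx":0,"ry":0,"rz":0,"grip":0.2}
  ]
}}

```text
time: 25.38
ee_pos: [0.4106, -0.244, 0.1528]
ee_rot: [0.299, -2.992, 0.025]
contact_force: [-0.4, 0.2, -1.9]
grip_width: 0.0364
finger_force: 30.0
```

```bash
python3 prof.py; python3 cnt.py
```

```text
t 25.38 centre [ 0.4102 -0.2441  0.1499] mouth [ 0.5073 -0.2245  0.1363] yaw 11.4 pitch -7.8 j [-0.59  0.41  1.69 -0.11  1.13 -2.31] grip 0.0364 F [-0.4  0.2 -1.9]
tube -100..100 by 4mm: -----------------------------------#########-------
top area 49 mean [60 81 24] span [19 19 13]
top area 47 mean [19 -6 24] span [19 21 13]
top area 46 mean [-1 88 24] span [20 21 14]
```

>>> {"method": "send_rows", "body": {
  "moves": [
    {"tx":0,"ty":0,"tz":0,"rx":0,"ry":9,"rz":0,"grip":0.2},
    {"tx":0,"ty":0,"tz":0,"rx":0,"ry":9,"rz":0,"grip":0.2},
    {"tx":0,"ty":0,"tz":0,"rx":0,"ry":9,"rz":0,"grip":0.2},
    {"tx":0,"ty":0,"tz":0,"rx":0,"ry":7,"rz":0,"grip":0.2},
    {"tx":0,"ty":0,"tz":0,"rx":0,"ry":0,"rz":0,"grip":0.2},
    {"tx":0,"ty":0,"tz":0,"rx":0,"ry":0,"rz":0,"grip":0.2},
    {"tx":0,"ty":0,"tz":0,"rx":0,"ry":0,"rz":0,"grip":0.2},
    {"tx":0,"ty":0,"tz":0,"rx":0,"ry":0,"rz":0,"grip":0.2},
    {"tx":0,"ty":0,"tz":0,"rx":0,"ry":0,"rz":0,"grip":0.2},
    {"tx":0,"ty":0,"tz":0,"rx":0,"ry":0,"rz":0,"grip":0.2},
    {"tx":0,"ty":0,"tz":0,"rx":0,"ry":-9,"rz":0,"grip":0.2},
    {"tx":0,"ty":0,"tz":0,"rx":0,"ry":-9,"rz":0,"grip":0.2},
    {"tx":0,"ty":0,"tz":0,"rx":0,"ry":-9,"rz":0,"grip":0.2},
    {"tx":0,"ty":0,"tz":0,"rx":0,"ry":-9,"rz":0,"grip":0.2},
    {"tx":0,"ty":0,"tz":-20,"rx":0,"ry":0,"rz":0,"grip":0.2},
    {"tx":0,"ty":0,"tz":-20,"rx":0,"ry":0,"rz":0,"grip":0.2}
  ]
}}

```text
time: 27.52
ee_pos: [0.4161, -0.2427, 0.1915]
ee_rot: [0.306, -3.022, 0.018]
contact_force: [-0.8, -0.0, -1.4]
grip_width: 0.0367
finger_force: 30.0
```

```bash
python3 prof.py; python3 cnt.py
```

```text
t 27.52 centre [ 0.4158 -0.2428  0.1886] mouth [ 0.5132 -0.2228  0.1781] yaw 11.6 pitch -6.0 j [-0.6   0.36  1.65 -0.08  1.21 -2.34] grip 0.0367 F [-0.8 -0.  -1.4]
tube -100..100 by 4mm: -----------------------------------------###-------
top area 49 mean [60 81 24] span [19 18 12]
top area 47 mean [19 -6 24] span [18 22 16]
top area 34 mean [-6 -5 22] span [18 18 16]
top area 46 mean [-1 89 24] span [20 21 13]
```

B now shows beads at (19,-6) and (-6,-5), and a third is probably hidden behind the tube. The tube looks empty. I'll bring the tube beside the tower and push the top bead off.

Run:
```python
from h import *
a=plan(tray(-.086,-.043,.15),tool(TY,-20),5)
b=plan(tray(-.086,-.043,.097),tool(TY,-20),3,start=a)
```

```text
5 rows t [-7.6 -8.5  6.3] r [-0.03  2.82  0.  ] | total rot 14.1 target [ 0.456 -0.278  0.153]
3 rows t [-6.   0.  16.6] r [0. 0. 0.] | total rot 0.0 target [ 0.456 -0.278  0.1  ]
```

>>> {"method": "send_rows", "body": {
  "moves": [
    {"tx":-7.6,"ty":-8.5,"tz":6.3,"rx":0,"ry":2.82,"rz":0,"grip":0.2},
    {"tx":-7.6,"ty":-8.5,"tz":6.3,"rx":0,"ry":2.82,"rz":0,"grip":0.2},
    {"tx":-7.6,"ty":-8.5,"tz":6.3,"rx":0,"ry":2.82,"rz":0,"grip":0.2},
    {"tx":-7.6,"ty":-8.5,"tz":6.3,"rx":0,"ry":2.82,"rz":0,"grip":0.2},
    {"tx":-7.6,"ty":-8.5,"tz":6.3,"rx":0,"ry":2.82,"rz":0,"grip":0.2},
    {"tx":-6,"ty":0,"tz":16.6,"rx":0,"ry":0,"rz":0,"grip":0.2},
    {"tx":-6,"ty":0,"tz":16.6,"rx":0,"ry":0,"rz":0,"grip":0.2},
    {"tx":-6,"ty":0,"tz":16.6,"rx":0,"ry":0,"rz":0,"grip":0.2},
    {"tx":0,"ty":0,"tz":0,"rx":0,"ry":0,"rz":0,"grip":0.2}
  ]
}}

```text
time: 28.8
ee_pos: [0.4543, -0.2777, 0.0981]
ee_rot: [0.283, -2.776, 0.05]
contact_force: [-0.6, 0.4, -0.6]
grip_width: 0.0369
finger_force: 30.0
```

Run:
```python
from h import *
where(); s=robot.read_state(); M=Ro.from_rotvec(s['ee_rot']).as_matrix(); c=np.array(s['ee_pos'])+.003*M[:,2]
f=lambda X:np.round(Ro.from_euler('z',-TY,degrees=True).apply(X-TRAY)*1000,1)
print('centre',f(c),'lip',f(c+M@np.array([-.1,0,.0185])))
```

```text
t 28.8 centre [ 0.4533 -0.2779  0.0953] mouth [ 0.5452 -0.259   0.0608] yaw 11.6 pitch -20.2 j [-0.51  0.64  1.47 -0.24  1.3  -2.19] grip 0.0369 F [-0.6  0.4 -0.6]
centre [-87.3 -42.3  95.3] lip [  0.2 -42.2  43.5]
```

>>> {"method": "send_rows", "body": {
  "moves": [
    {"tx":0,"ty":-5,"tz":-2,"rx":0,"ry":0,"rz":0,"grip":0.2},
    {"tx":0,"ty":-5,"tz":0,"rx":0,"ry":0,"rz":0,"grip":0.2},
    {"tx":0,"ty":-4,"tz":0,"rx":0,"ry":0,"rz":0,"grip":0.2},
    {"tx":0,"ty":-4,"tz":0,"rx":0,"ry":0,"rz":0,"grip":0.2},
    {"tx":0,"ty":-4,"tz":0,"rx":0,"ry":0,"rz":0,"grip":0.2},
    {"tx":0,"ty":-4,"tz":0,"rx":0,"ry":0,"rz":0,"grip":0.2},
    {"tx":0,"ty":-4,"tz":0,"rx":0,"ry":0,"rz":0,"grip":0.2},
    {"tx":0,"ty":-4,"tz":0,"rx":0,"ry":0,"rz":0,"grip":0.2},
    {"tx":0,"ty":-3,"tz":0,"rx":0,"ry":0,"rz":0,"grip":0.2},
    {"tx":0,"ty":0,"tz":0,"rx":0,"ry":0,"rz":0,"grip":0.2},
    {"tx":0,"ty":3,"tz":-20,"rx":0,"ry":0,"rz":0,"grip":0.2},
    {"tx":0,"ty":10,"tz":-30,"rx":0,"ry":-5,"rz":0,"grip":0.2},
    {"tx":0,"ty":25,"tz":-30,"rx":0,"ry":-5,"rz":0,"grip":0.2},
    {"tx":0,"ty":35,"tz":-20,"rx":0,"ry":-5,"rz":0,"grip":0.2},
    {"tx":0,"ty":40,"tz":0,"rx":0,"ry":-5,"rz":0,"grip":0.2},
    {"tx":0,"ty":50,"tz":0,"rx":0,"ry":0,"rz":0,"grip":0.2},
    {"tx":0,"ty":50,"tz":0,"rx":0,"ry":0,"rz":0,"grip":0.2},
    {"tx":0,"ty":50,"tz":0,"rx":0,"ry":0,"rz":0,"grip":0.2},
    {"tx":0,"ty":50,"tz":0,"rx":0,"ry":0,"rz":0,"grip":0.2},
    {"tx":0,"ty":30,"tz":0,"rx":0,"ry":0,"rz":0,"grip":0.2}
  ]
}}

```text
time: 31.3
ee_pos: [0.4212, 0.0294, 0.1966]
ee_rot: [0.32, -3.124, 0.002]
contact_force: [0.4, 0.2, -1.5]
grip_width: 0.0365
finger_force: 30.0
```

```bash
python3 prof.py; python3 cnt.py; python3 beads.py | tail -n +2
python3 - <<'E'
from h import *
a=plan(SEAT,tool(YAW,30),10,back=.133)
E
python3 -c "
import cv2,numpy as np
b=cv2.imread('pics/now_top.png')[180:275,265:395];w=cv2.imread('pics/now_wrist.png')
cv2.imwrite('pics/c5.png',np.vstack([cv2.resize(b,(520,380),interpolation=cv2.INTER_NEAREST),cv2.resize(w[:320,150:370],(520,220))])) "
```

```text
t 31.3 centre [0.4212 0.0294 0.1936] mouth [0.5191 0.0497 0.1935] yaw 11.7 pitch -0.1 j [-0.07  0.23  1.83 -0.    1.08 -1.84] grip 0.0365 F [ 0.4  0.2 -1.5]
tube -100..100 by 4mm: -----------------------------------------###-------
top area 49 mean [60 81 24] span [20 19 13]
top area 159 mean [ -11 -115   39] span [31 53 44]
top area 44 mean [19 -7 24] span [18 18 18]
top area 45 mean [-7 -8 23] span [18 19 14]
top area 46 mean [-1 89 24] span [20 21 11]
top area 46 mean [-42 -12  24] span [18 19 14]
top tray frame mm [-41 -11  13] 0.64
top tray frame mm [-15 -97  19] 0.63
top tray frame mm [60 80 10] 0.62
top tray frame mm [  -3 -119   27] 0.61
top tray frame mm [ -12 -129   50] 0.49
top tray frame mm [ 0 95 14] 0.47
top tray frame mm [18 -7 12] 0.37
top tray frame mm [-5 -7 14] 0.36
10 rows t [-4.4 18.8  0.1] r [ 0.88 -2.92  3.32] | total rot 45.1 target [0.476 0.209 0.2  ]
```

View pics/c5.png

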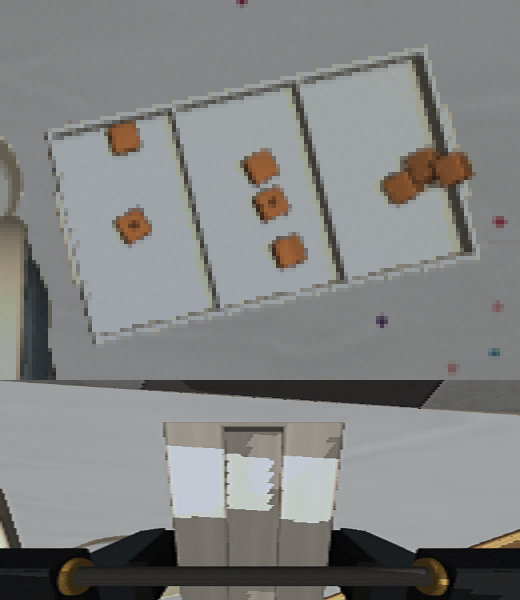

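Bay A holds two beads, B holds three, and the tube is empty. In C one bead lies on the floor at (403,188), one leans at (422,165), and one sits on the outer wall at (453,168). I'll bring the tube down outside the tray and push that one inward.

Run:
```python
from h import *
a=plan(tray(-.086,-.182,.18),tool(TY,-12),14)
b=plan(tray(-.086,-.182,.080),tool(TY,-12),5,start=a)
```

```text
14 rows t [  2.  -31.7   1.2] r [-0.01  0.85 -0.  ] | total rot 11.9 target [ 0.483 -0.414  0.183]
5 rows t [-4.2  0.  19.6] r [0. 0. 0.] | total rot 0.0 target [ 0.483 -0.414  0.083]
```

>>> {"method": "send_rows", "body": {
  "moves": [
    {"tx":2,"ty":-31.7,"tz":1.2,"rx":0,"ry":0.85,"rz":0,"grip":0.2},
    {"tx":2,"ty":-31.7,"tz":1.2,"rx":0,"ry":0.85,"rz":0,"grip":0.2},
    {"tx":2,"ty":-31.7,"tz":1.2,"rx":0,"ry":0.85,"rz":0,"grip":0.2},
    {"tx":2,"ty":-31.7,"tz":1.2,"rx":0,"ry":0.85,"rz":0,"grip":0.2},
    {"tx":2,"ty":-31.7,"tz":1.2,"rx":0,"ry":0.85,"rz":0,"grip":0.2},
    {"tx":2,"ty":-31.7,"tz":1.2,"rx":0,"ry":0.85,"rz":0,"grip":0.2},
    {"tx":2,"ty":-31.7,"tz":1.2,"rx":0,"ry":0.85,"rz":0,"grip":0.2},
    {"tx":2,"ty":-31.7,"tz":1.2,"rx":0,"ry":0.85,"rz":0,"grip":0.2},
    {"tx":2,"ty":-31.7,"tz":1.2,"rx":0,"ry":0.85,"rz":0,"grip":0.2},
    {"tx":2,"ty":-31.7,"tz":1.2,"rx":0,"ry":0.85,"rz":0,"grip":0.2},
    {"tx":2,"ty":-31.7,"tz":1.2,"rx":0,"ry":0.85,"rz":0,"grip":0.2},
    {"tx":2,"ty":-31.7,"tz":1.2,"rx":0,"ry":0.85,"rz":0,"grip":0.2},
    {"tx":2,"ty":-31.7,"tz":1.2,"rx":0,"ry":0.85,"rz":0,"grip":0.2},
    {"tx":2,"ty":-31.7,"tz":1.2,"rx":0,"ry":0.85,"rz":0,"grip":0.2},
    {"tx":-4.2,"ty":0,"tz":19.6,"rx":0,"ry":0,"rz":0,"grip":0.2},
    {"tx":-4.2,"ty":0,"tz":19.6,"rx":0,"ry":0,"rz":0,"grip":0.2},
    {"tx":-4.2,"ty":0,"tz":19.6,"rx":0,"ry":0,"rz":0,"grip":0.2},
    {"tx":-4.2,"ty":0,"tz":19.6,"rx":0,"ry":0,"rz":0,"grip":0.2},
    {"tx":0,"ty":0,"tz":0,"rx":0,"ry":0,"rz":0,"grip":0.2}
  ]
}}

```text
time: 34.08
ee_pos: [0.4818, -0.4132, 0.1015]
ee_rot: [0.296, -2.916, 0.03]
contact_force: [-0.8, -0.2, -1.8]
grip_width: 0.0366
finger_force: 30.0
```

```bash
cat > lip.py <<'E'
from h import *
where(); s=robot.read_state(); M=Ro.from_rotvec(s['ee_rot']).as_matrix(); c=np.array(s['ee_pos'])+.003*M[:,2]
f=lambda X:np.round(Ro.from_euler('z',-TY,degrees=True).apply(X-TRAY)*1000,1)
print('centre',f(c),'lip',f(c+M@np.array([-.1,0,.0185])))
E
python3 lip.py; python3 cnt.py
python3 -c "
from h import *
plan(tray(-.086,-.182,.080),tool(TY,-12),1)"
```

```text
t 34.08 centre [ 0.4812 -0.4133  0.0985] mouth [ 0.577  -0.3937  0.0776] yaw 11.6 pitch -12.1 j [-0.71  0.69  1.31 -0.17  1.28 -2.42] grip 0.0366 F [-0.8 -0.2 -1.8]
centre [ -87.1 -180.5   98.5] lip [   6.8 -180.5   59.5]
top area 158 mean [ -11 -114   41] span [ 31  53 200]
scene area 7 mean [ -88 -145  217] span [2 7 8]
1 rows t [-4.4 -0.7 19.9] r [-0.08  0.02 -0.02] | total rot 0.1 target [ 0.483 -0.414  0.083]
```

>>> {"method": "send_rows", "body": {
  "moves": [
    {"tx":-4,"ty":0,"tz":18,"rx":0,"ry":0,"rz":0,"grip":0.2},
    {"tx":0,"ty":8,"tz":0,"rx":0,"ry":0,"rz":0,"grip":0.2},
    {"tx":0,"ty":8,"tz":0,"rx":0,"ry":0,"rz":0,"grip":0.2},
    {"tx":0,"ty":5,"tz":0,"rx":0,"ry":0,"rz":0,"grip":0.2},
    {"tx":0,"ty":5,"tz":0,"rx":0,"ry":0,"rz":0,"grip":0.2},
    {"tx":0,"ty":5,"tz":0,"rx":0,"ry":0,"rz":0,"grip":0.2},
    {"tx":0,"ty":5,"tz":0,"rx":0,"ry":0,"rz":0,"grip":0.2},
    {"tx":0,"ty":5,"tz":0,"rx":0,"ry":0,"rz":0,"grip":0.2},
    {"tx":0,"ty":5,"tz":0,"rx":0,"ry":0,"rz":0,"grip":0.2},
    {"tx":0,"ty":5,"tz":0,"rx":0,"ry":0,"rz":0,"grip":0.2},
    {"tx":0,"ty":5,"tz":0,"rx":0,"ry":0,"rz":0,"grip":0.2},
    {"tx":0,"ty":5,"tz":0,"rx":0,"ry":0,"rz":0,"grip":0.2},
    {"tx":0,"ty":5,"tz":0,"rx":0,"ry":0,"rz":0,"grip":0.2},
    {"tx":0,"ty":4,"tz":0,"rx":0,"ry":0,"rz":0,"grip":0.2},
    {"tx":0,"ty":0,"tz":0,"rx":0,"ry":0,"rz":0,"grip":0.2},
    {"tx":0,"ty":-5,"tz":-20,"rx":0,"ry":0,"rz":0,"grip":0.2},
    {"tx":0,"ty":0,"tz":-30,"rx":0,"ry":0,"rz":0,"grip":0.2},
    {"tx":0,"ty":0,"tz":-30,"rx":0,"ry":0,"rz":0,"grip":0.2},
    {"tx":0,"ty":15,"tz":-20,"rx":0,"ry":-4,"rz":0,"grip":0.2},
    {"tx":0,"ty":30,"tz":-10,"rx":0,"ry":-4,"rz":0,"grip":0.2}
  ]
}}

```text
time: 36.67
ee_pos: [0.4831, -0.3007, 0.1927]
ee_rot: [0.311, -3.059, 0.013]
contact_force: [0.1, 0.0, -1.7]
grip_width: 0.0368
finger_force: 30.0
```

```bash
python3 lip.py; python3 cnt.py; python3 beads.py | tail -n +2; python3 -c "
from h import *
plan(np.array([.43,.07,.2]),tool(0,10),12)"
```

```text
t 36.67 centre [ 0.4829 -0.3007  0.1897] mouth [ 0.5807 -0.2806  0.183 ] yaw 11.6 pitch -3.8 j [-0.63  0.46  1.47 -0.05  1.26 -2.39] grip 0.0368 F [ 0.1  0.  -1.7]
centre [-62.8 -70.5 189.7] lip [ 35.7 -70.5 164.5]
top area 48 mean [60 81 24] span [19 19 13]
top area 44 mean [19 -7 24] span [18 23 17]
top area 12 mean [  2 -84  22] span [12  5 16]
top area 48 mean [-7 -8 23] span [18 19 21]
top area 46 mean [-1 89 24] span [20 20 14]
top area 48 mean [-41 -12  23] span [18 20 18]
top tray frame mm [60 80 15] 0.57
top tray frame mm [ 35 -68 200] 0.57
top tray frame mm [ 0 93 14] 0.51
top tray frame mm [20 -7 13] 0.47
top tray frame mm [-42 -11  13] 0.41
top tray frame mm [-6 -7 12] 0.37
12 rows t [ 1.  31.3 -1.1] r [ 0.05 -1.17  0.97] | total rot 18.2 target [0.429 0.07  0.203]
```

>>> {"method": "send_rows", "body": {
  "moves": [
    {"tx":1,"ty":31.3,"tz":-1.1,"rx":0,"ry":-1.17,"rz":0.97,"grip":0.2},
    {"tx":1,"ty":31.3,"tz":-1.1,"rx":0,"ry":-1.17,"rz":0.97,"grip":0.2},
    {"tx":1,"ty":31.3,"tz":-1.1,"rx":0,"ry":-1.17,"rz":0.97,"grip":0.2},
    {"tx":1,"ty":31.3,"tz":-1.1,"rx":0,"ry":-1.17,"rz":0.97,"grip":0.2},
    {"tx":1,"ty":31.3,"tz":-1.1,"rx":0,"ry":-1.17,"rz":0.97,"grip":0.2},
    {"tx":1,"ty":31.3,"tz":-1.1,"rx":0,"ry":-1.17,"rz":0.97,"grip":0.2},
    {"tx":1,"ty":31.3,"tz":-1.1,"rx":0,"ry":-1.17,"rz":0.97,"grip":0.2},
    {"tx":1,"ty":31.3,"tz":-1.1,"rx":0,"ry":-1.17,"rz":0.97,"grip":0.2},
    {"tx":1,"ty":31.3,"tz":-1.1,"rx":0,"ry":-1.17,"rz":0.97,"grip":0.2},
    {"tx":1,"ty":31.3,"tz":-1.1,"rx":0,"ry":-1.17,"rz":0.97,"grip":0.2},
    {"tx":1,"ty":31.3,"tz":-1.1,"rx":0,"ry":-1.17,"rz":0.97,"grip":0.2},
    {"tx":1,"ty":31.3,"tz":-1.1,"rx":0,"ry":-1.17,"rz":0.97,"grip":0.2}
  ]
}}

```text
time: 38.52
ee_pos: [0.4293, 0.0713, 0.2043]
ee_rot: [0.001, 2.966, 0.014]
contact_force: [0.7, -0.2, -1.2]
grip_width: 0.0365
finger_force: 30.0
```

```bash
python3 prof.py; python3 cnt.py; python3 beads.py | tail -n +2; python3 -c "
from h import *
plan(SEAT,tool(YAW,30),8,back=.133)"
```

```text
t 38.52 centre [0.4298 0.0713 0.2014] mouth [0.5283 0.0712 0.2188] yaw -0.1 pitch 10.0 j [ 0.02  0.15  1.93  0.01  0.88 -1.55] grip 0.0365 F [ 0.7 -0.2 -1.2]
tube -100..100 by 4mm: -----------------------------------------###-------
top area 49 mean [60 81 24] span [19 19 14]
top area 42 mean [19 -7 23] span [18 19 12]
top area 99 mean [ -5 -80  23] span [32 45 18]
top area 51 mean [ -23 -121   24] span [18 21 15]
top area 45 mean [-7 -8 24] span [18 19 13]
top area 45 mean [-2 89 24] span [19 21 12]
top area 46 mean [-41 -12  24] span [17 19 12]
scene area 82 mean [ -7 -78  24] span [30 43 10]
scene area 69 mean [ -26 -117   20] span [28 24 18]
scene area 61 mean [16 -2 21] span [18 21 19]
scene area 72 mean [57 85 21] span [24 18 19]
scene area 66 mean [-10  -4  21] span [19 20 18]
scene area 70 mean [-45  -7  21] span [19 20 18]
scene area 73 mean [-5 93 21] span [23 22 17]
top tray frame mm [-38 303 203] 0.69
top tray frame mm [58 81  9] 0.61
top tray frame mm [  0 -91  10] 0.61
top tray frame mm [ -8 -70  13] 0.59
top tray frame mm [-41  -9  11] 0.58
top tray frame mm [ -25 -122   15] 0.49
top tray frame mm [ 0 92 17] 0.44
top tray frame mm [-4 -8 13] 0.42
top tray frame mm [18 -9 12] 0.38
scene tray frame mm [ -28 -117   13] 0.64
scene tray frame mm [-38 -11  14] 0.57
scene tray frame mm [ -9 -73  18] 0.54
scene tray frame mm [  3 -90  11] 0.52
scene tray frame mm [-13  -5  16] 0.5
scene tray frame mm [ 24 -10  18] 0.48
scene tray frame mm [57 85 19] 0.44
scene tray frame mm [-2 90 16] 0.41
8 rows t [-2.5 18.3  1.3] r [ 1.02 -2.48  2.62] | total rot 30.0 target [0.476 0.209 0.2  ]
```

All eight beads are flat on the bay floors: A holds two, B three and C three. Now I'll return the shaker. I'll go to the point above the seat and check that the tube hasn't slipped in the grip, comparing with the picture taken after the lift.

>>> {"method": "send_rows", "body": {
  "moves": [
    {"tx":-2.5,"ty":18.3,"tz":1.3,"rx":1.02,"ry":-2.48,"rz":2.62,"grip":0.2},
    {"tx":-2.5,"ty":18.3,"tz":1.3,"rx":1.02,"ry":-2.48,"rz":2.62,"grip":0.2},
    {"tx":-2.5,"ty":18.3,"tz":1.3,"rx":1.02,"ry":-2.48,"rz":2.62,"grip":0.2},
    {"tx":-2.5,"ty":18.3,"tz":1.3,"rx":1.02,"ry":-2.48,"rz":2.62,"grip":0.2},
    {"tx":-2.5,"ty":18.3,"tz":1.3,"rx":1.02,"ry":-2.48,"rz":2.62,"grip":0.2},
    {"tx":-2.5,"ty":18.3,"tz":1.3,"rx":1.02,"ry":-2.48,"rz":2.62,"grip":0.2},
    {"tx":-2.5,"ty":18.3,"tz":1.3,"rx":1.02,"ry":-2.48,"rz":2.62,"grip":0.2},
    {"tx":-2.5,"ty":18.3,"tz":1.3,"rx":1.02,"ry":-2.48,"rz":2.62,"grip":0.2},
    {"tx":0,"ty":0,"tz":0,"rx":0,"ry":0,"rz":0,"grip":0.2}
  ]
}}

```text
time: 40.05
ee_pos: [0.4758, 0.2109, 0.1999]
ee_rot: [0.507, 2.575, -0.135]
contact_force: [-0.1, -0.2, -2.2]
grip_width: 0.0368
finger_force: 30.0
```

```bash
cat > home.py <<'E'
from h import *
import sys
where(); R=Ro.from_rotvec([.51,2.575,-.136]); H=np.array([.5353,.1854,.0886])
plan(H,R,6,back=0.012); plan(H,R,6,back=0)
im,d=robot.get_image('wrist'); old=cv2.imread('pics/w3.png')
def meas(im,dd=None):
    g=cv2.cvtColor(im,cv2.COLOR_BGR2GRAY).astype(int)
    # tube outer edges at rows, against table
    e=[]
    for r in (80,120,160):
        gr=cv2.GaussianBlur(g[r:r+8].mean(0)[None].astype(np.float32),(5,1),0)[0]; dg=np.abs(np.gradient(gr))
        e.append((200+int(dg[200:240].argmax()),275+int(dg[275:315].argmax())))
    c=np.abs(np.gradient(g[40:90,225:240].mean(1))); 
    return e,40+int(c.argmax())
print('old',meas(old),'new',meas(im))
M=Ro.from_rotvec(robot.read_state()['ee_rot']).as_matrix(); c=np.array(robot.read_state()['ee_pos'])+.003*M[:,2]
P=pts('wrist',d,np.ones(d.shape,bool)); L=(P-c)@M*np.array([-1,1,-1]); L=L*1000
k=(abs(L[:,1])<24)&(L[:,2]>0)&(L[:,2]<35)&(L[:,0]<-25); q=L[k]
print('tube top: x min',np.percentile(q[:,0],1).round(1),'y',np.percentile(q[:,1],[1,99]).round(1))
for a in (-90,-70,-50,-35): w=q[abs(q[:,0]-a)<6]; print(a,'z',np.percentile(w[:,2],[50,90]).round(1),'y',np.percentile(w[:,1],[2,98]).round(1))
E
python3 home.py
```

```text
t 40.05 centre [0.4772 0.2103 0.1973] mouth [0.5573 0.1775 0.2473] yaw -22.3 pitch 30.0 j [ 0.59  0.29  1.91 -0.66  0.75 -0.15] grip 0.0368 F [-0.1 -0.2 -2.2]
6 rows t [-0.1 -0.2 19.5] r [0.01 0.01 0.02] | total rot 0.1 target [0.53  0.188 0.099]
6 rows t [-0.1 -0.2 21.5] r [0.01 0.01 0.02] | total rot 0.1 target [0.535 0.185 0.089]
old ([(216, 300), (220, 295), (221, 292)], 61) new ([(215, 298), (223, 294), (223, 291)], 40)
tube top: x min -101.2 y [-17.9  18.6]
-90 z [5.1 6.1] y [-17.6  18.3]
-70 z [7.9 9. ] y [-17.8  18.5]
-50 z [10.7 11.8] y [-17.7  18.3]
-35 z [12.8 13.8] y [-17.7  18.2]
```

The depth shows the tube has tilted about 8° in the grip: its top falls from z 12.8 at x = -35 to 5.1 at x = -90. Its lean is therefore about 38°. I'll turn the tool 8° to compensate and measure again.

>>> {"method": "send_rows", "body": {
  "moves": [
    {"tx":0,"ty":0,"tz":0,"rx":0,"ry":4,"rz":0,"grip":0.2},
    {"tx":0,"ty":0,"tz":0,"rx":0,"ry":4,"rz":0,"grip":0.2},
    {"tx":0,"ty":0,"tz":0,"rx":0,"ry":0,"rz":0,"grip":0.2}
  ]
}}

```text
time: 40.48
ee_pos: [0.4764, 0.2089, 0.201]
ee_rot: [0.538, 2.709, -0.102]
contact_force: [-0.4, 0.3, -1.1]
grip_width: 0.0366
finger_force: 30.0
```

```bash
cat > fit.py <<'E'
from h import *
where(); s=robot.read_state(); M=Ro.from_rotvec(s['ee_rot']).as_matrix(); c=np.array(s['ee_pos'])+.003*M[:,2]
im,d=robot.get_image('wrist'); P=pts('wrist',d,np.ones(d.shape,bool)); L=(P-c)@M*np.array([-1,1,-1])*1000
k=(abs(L[:,1])<17)&(abs(L[:,1])>8)&(L[:,2]>0)&(L[:,2]<35)&(L[:,0]<-30)&(L[:,0]>-97); q=L[k]
a,b=np.polyfit(q[:,0],q[:,2],1); r=q[:,2]-a*q[:,0]-b; q=q[abs(r)<3]; a,b=np.polyfit(q[:,0],q[:,2],1); th=np.arctan(a)
off=b*np.cos(th)-18.5
pitch=np.degrees(np.arcsin(-M[2,0]))+np.degrees(th)
C=c+M@np.array([0,0,-off/1e3])
print('tilt in grip',np.degrees(th).round(2),'off',off.round(1),'tube pitch',pitch.round(2),'tube centre',C.round(4),n if (n:=0) else len(q))
# other views of the tube
S=Ro.from_euler('ZY',[YAW,-30],degrees=True)
home=np.array([.5367,.1849,.0862])
for lift in (.03,.0):
    X=home+S.apply([.002,0,lift]); D=X-C; print('lift',lift,'needed shift tool mm',(M.T@D*1000).round(1))
e=Ro.from_matrix(M).inv()*Ro.from_rotvec(s['ee_rot']); sx=-M[:,0]; print('yaw err',np.degrees(np.arctan2(sx[1],sx[0]))-YAW)
E
python3 fit.py; python3 -c "
from h import *
for c in ['top','scene']:
    im,d=robot.get_image(c)
    for n in ['shaker','shaker_mouth','cradle_seat']: print(c,n,[(np.round(x['at'],4).tolist(),round(x['confidence'],2)) for x in robot.tip_of(n,c)[:1]])"
```

```text
t 40.48 centre [0.4774 0.2085 0.1982] mouth [0.563  0.173  0.2357] yaw -22.5 pitch 22.1 j [ 0.5   0.28  1.83 -0.41  0.82 -0.43] grip 0.0366 F [-0.4  0.3 -1.1]
tilt in grip 8.06 off -1.3 tube pitch 30.12 tube centre [0.4779 0.2083 0.197 ] 4230
lift 0.03 needed shift tool mm [-14.9   0.7  96.5]
lift 0.0 needed shift tool mm [-19.    0.6 126.2]
yaw err -0.1060006748321598
top shaker [([0.4809, 0.2051, 0.1981], 0.84)]
top shaker_mouth [([0.5567, 0.1741, 0.2503], 0.81)]
top cradle_seat []
scene shaker [([0.4789, 0.2112, 0.2007], 0.8)]
scene shaker_mouth []
scene cradle_seat [([0.5384, 0.1855, 0.086], 0.6)]
```

Tube pitch is now 30.1° and the network's mouth position agrees. Lowering it into the cradle.

>>> {"method": "send_rows", "body": {
  "moves": [
    {"tx":-3,"ty":0.1,"tz":19.3,"rx":0,"ry":0,"rz":0,"grip":0.2},
    {"tx":-3,"ty":0.1,"tz":19.3,"rx":0,"ry":0,"rz":0,"grip":0.2},
    {"tx":-3,"ty":0.1,"tz":19.3,"rx":0,"ry":0,"rz":0,"grip":0.2},
    {"tx":-3,"ty":0.1,"tz":19.3,"rx":0,"ry":0,"rz":0,"grip":0.2},
    {"tx":-3,"ty":0.1,"tz":19.3,"rx":0,"ry":0,"rz":0,"grip":0.2},
    {"tx":-0.7,"ty":0,"tz":5,"rx":0,"ry":0,"rz":0,"grip":0.2},
    {"tx":-0.7,"ty":0,"tz":5,"rx":0,"ry":0,"rz":0,"grip":0.2},
    {"tx":-0.7,"ty":0,"tz":5,"rx":0,"ry":0,"rz":0,"grip":0.2},
    {"tx":-0.7,"ty":0,"tz":5,"rx":0,"ry":0,"rz":0,"grip":0.2},
    {"tx":-0.7,"ty":0,"tz":5,"rx":0,"ry":0,"rz":0,"grip":0.2},
    {"tx":0,"ty":0,"tz":0,"rx":0,"ry":0,"rz":0,"grip":0.2}
  ]
}}

```text
time: 42.3
ee_pos: [0.5337, 0.1867, 0.0944]
ee_rot: [0.535, 2.71, -0.103]
contact_force: [-0.1, -0.1, -1.2]
grip_width: 0.0367
finger_force: 30.0
```

```bash
python3 fit.py
```

```text
t 42.3 centre [0.5347 0.1863 0.0916] mouth [0.6204 0.1511 0.1291] yaw -22.4 pitch 22.0 j [ 0.4   0.5   1.87 -0.52  0.56 -0.37] grip 0.0367 F [-0.1 -0.1 -1.2]
tilt in grip 8.02 off -1.0 tube pitch 30.04 tube centre [0.5351 0.1862 0.0907] 4224
lift 0.03 needed shift tool mm [  2.   -0.5 -25.1]
lift 0.0 needed shift tool mm [-2.2 -0.6  4.6]
yaw err 0.046226512300481915
```

>>> {"method": "send_rows", "body": {
  "moves": [
    {"tx":-1,"ty":-0.5,"tz":2.5,"rx":0,"ry":0,"rz":0,"grip":0.2},
    {"tx":-1,"ty":0,"tz":2,"rx":0,"ry":0,"rz":0,"grip":0.2},
    {"tx":0,"ty":0,"tz":0,"rx":0,"ry":0,"rz":0,"grip":0.2}
  ]
}}

```text
time: 42.72
ee_pos: [0.5368, 0.185, 0.0912]
ee_rot: [0.535, 2.71, -0.103]
contact_force: [0.4, 0.5, -1.9]
grip_width: 0.0368
finger_force: 30.0
```

```bash
python3 fit.py
```

```text
t 42.73 centre [0.5379 0.1846 0.0884] mouth [0.6236 0.1493 0.1259] yaw -22.4 pitch 22.0 j [ 0.39  0.5   1.87 -0.52  0.55 -0.37] grip 0.0368 F [ 0.4  0.5 -1.9]
tilt in grip 8.05 off -1.1 tube pitch 30.09 tube centre [0.5382 0.1844 0.0874] 4226
lift 0.03 needed shift tool mm [  4.1  -0.1 -29.5]
lift 0.0 needed shift tool mm [-0.  -0.1  0.2]
yaw err 0.037648973425000065
```

>>> {"method": "send_rows", "body": {
  "moves": [
    {"tx":-0.2,"ty":0,"tz":1.5,"rx":0,"ry":0,"rz":0,"grip":0.2},
    {"tx":0,"ty":0,"tz":0,"rx":0,"ry":0,"rz":0,"grip":0.2}
  ]
}}

```text
time: 43.02
ee_pos: [0.5374, 0.1848, 0.09]
ee_rot: [0.535, 2.71, -0.103]
contact_force: [-0.6, -0.2, 0.1]
grip_width: 0.0368
finger_force: 30.0
```

It's resting on the saddles, so I'll release and back out.

>>> {"method": "send_rows", "body": {
  "moves": [
    {"tx":0,"ty":0,"tz":0,"rx":0,"ry":0,"rz":0,"grip":0.5},
    {"tx":0,"ty":0,"tz":0,"rx":0,"ry":0,"rz":0,"grip":0.8},
    {"tx":0,"ty":0,"tz":0,"rx":0,"ry":0,"rz":0,"grip":1},
    {"tx":0,"ty":0,"tz":0,"rx":0,"ry":0,"rz":0,"grip":1},
    {"tx":0,"ty":0,"tz":0,"rx":0,"ry":0,"rz":0,"grip":1},
    {"tx":0,"ty":0,"tz":0,"rx":0,"ry":0,"rz":0,"grip":1},
    {"tx":0,"ty":0,"tz":-10,"rx":0,"ry":0,"rz":0,"grip":1},
    {"tx":0,"ty":0,"tz":-20,"rx":0,"ry":0,"rz":0,"grip":1},
    {"tx":0,"ty":0,"tz":-30,"rx":0,"ry":0,"rz":0,"grip":1},
    {"tx":0,"ty":0,"tz":-30,"rx":0,"ry":0,"rz":0,"grip":1},
    {"tx":0,"ty":0,"tz":-30,"rx":0,"ry":0,"rz":0,"grip":1},
    {"tx":15,"ty":0,"tz":-20,"rx":0,"ry":0,"rz":0,"grip":1},
    {"tx":15,"ty":0,"tz":-10,"rx":0,"ry":0,"rz":0,"grip":1},
    {"tx":0,"ty":0,"tz":0,"rx":0,"ry":0,"rz":0,"grip":1}
  ]
}}

```text
time: 44.78
ee_pos: [0.458, 0.217, 0.2172]
ee_rot: [0.533, 2.711, -0.103]
contact_force: [0.7, 0.1, 0.6]
grip_width: 0.0911
finger_force: 0.0
```

Run:
```python
from h import *
from cnt import cnt
where()
for c in ['top','scene','wrist']:
    im,d=robot.get_image(c)
    for n in ['shaker','shaker_mouth','cradle_seat']: print(c,n,[(np.round(x['at'],4).tolist(),round(x['confidence'],2)) for x in robot.tip_of(n,c)[:1]])
S=Ro.from_euler('ZY',[YAW,-30],degrees=True); P=pts('wrist',d,np.ones(d.shape,bool)); L=S.inv().apply(P-SEAT)*1000
k=(abs(L[:,1])<17)&(abs(L[:,1])>8)&(L[:,2]>11)&(L[:,2]<30)&(L[:,0]>-98)&(L[:,0]<95); q=L[k]
print('pitch err',np.degrees(np.arctan(np.polyfit(q[:,0],q[:,2],1)[0])).round(2),'z',np.median(q[:,2]).round(1))
k=(abs(L[:,1])<16)&(abs(L[:,1])>8)&(L[:,2]>14)&(L[:,2]<23); print('x range',np.percentile(L[k][:,0],[0.5,99.5]).round(1))
k=(abs(L[:,1])<30)&(L[:,2]>14)&(L[:,2]<23)&(abs(L[:,0])<30); print('y range',np.percentile(L[k][:,1],[1,99]).round(1))
cnt()
```

```text
t 44.77 centre [0.459  0.2166 0.2145] mouth [0.5448 0.1815 0.2519] yaw -22.2 pitch 22.0 j [ 0.54  0.24  1.83 -0.4   0.87 -0.42] grip 0.0911 F [0.7 0.1 0.6]
top shaker [([0.5403, 0.1857, 0.0904], 0.71)]
top shaker_mouth [([0.6188, 0.1495, 0.1399], 0.65)]
top cradle_seat [([0.5395, 0.1834, 0.0814], 0.72)]
scene shaker []
scene shaker_mouth []
scene cradle_seat [([0.5374, 0.1846, 0.0832], 0.92)]
wrist shaker [([0.5365, 0.1847, 0.0891], 0.62)]
wrist shaker_mouth [([0.5309, -0.225, 0.014], 0.65)]
wrist cradle_seat [([0.7468, -0.064, 0.0035], 0.52)]
pitch err -0.02 z 19.0
x range [-206.    99.2]
y range [-16.8  19.4]
top area 49 mean [60 81 24] span [20 18 10]
top area 43 mean [19 -7 23] span [18 19 12]
top area 100 mean [ -5 -80  23] span [31 43 19]
top area 51 mean [ -23 -121   23] span [17 21 20]
top area 45 mean [-7 -8 24] span [18 19 14]
top area 44 mean [-2 89 24] span [18 20 13]
top area 45 mean [-41 -12  24] span [18 18 14]
scene area 81 mean [ -7 -78  24] span [31 41 13]
scene area 70 mean [ -26 -117   21] span [27 23 21]
scene area 62 mean [16 -2 21] span [19 20 16]
scene area 72 mean [57 85 21] span [23 18 19]
scene area 66 mean [-10  -3  21] span [21 20 18]
scene area 69 mean [-45  -7  21] span [19 20 17]
scene area 72 mean [-5 93 21] span [21 22 17]
```

The shaker is seated: pitch error about 0°, centre within about 5 mm, and the gripper is clear. All eight beads lie flat in the bays. Handing in.

```bash
python3 -c "
from cell import robot
print(robot.job_done())"
```

```text
the job is handed in; nothing more can be done
None
```

I handed the job in at about 45 s; the verdict wasn't shown. By my last measurements the eight beads lie flat in the bays (2, 3 and 3), after I used the tube to push over a three-high pile in one bay, and the empty shaker is back in its cradle, mouth up and released.

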